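# Pack the sample jars and make the transport box ready to carry

## Robot

A 6-joint arm with a two-finger parallel gripper is mounted at the origin on a cart in front of the work surface, level with it; the furniture and walls round the work are solid. World frame = base frame: x ahead of the robot, y to its left, z up, the work surface at z = 0. Lengths are in m, angles in rad, forces in N, time in s.
With the tool pointing down it reaches from about 0.25 to 0.725 m from the base axis. Payload 9.7 kg.
Tool frame: the origin (TCP) lies at the very end of the fingers, on their centre line; the grasp point (between the pads) lies robot.pinch_z behind it (robot.pinch_z is the distance from the TCP to the grasp point, in m); z points along the fingers, y is the line along which they close (so a half turn about z gives the same grasp; the last joint's range is limited). The gripper opens to 85 mm and grips with 20 to 120 N. Pads are 22 mm wide; open, the fingers measure 114 mm over their backs; the gripper's body (76 mm by 85 mm) begins 54 mm behind the grasp point. The pads swing forward as they close: fully open they stand 13 mm farther back than shut.
Start: joints at [1.206, 0.087, 0.176, 1.66, 0, 1.571], TCP at [0.196, 0.514, 0.21] pointing down, gripper open.
Joint ranges: [-3.13, 3.13], [-0.85, 1.81], [-1.15, 1.24], [-2.2, 2.28], [-1.44, 1.52], [-3.14, 3.14]. Speed limits (rad/s): [2.22, 2.22, 2.57, 3.14, 3.14, 3.14].

## Interface

Orientations are given as a unit quaternion [x, y, z, w].
In Python, from bench import robot gives the robot as it stands.
- The arm moves only by the tool send_rows, never from a script. Its argument "commands" is a list of rows, each an object with "travel": the shift along the tool's x, y, z in cm, a list of three; "dr": the turn, a rotation vector about the tool's x, y, z in rad, a list of three. In form: [{"travel": [tx, ty, tz], "dr": [rx, ry, rz]}, ...]. A call has 1 to 5 rows; each row is the pose to reach, as a shift and turn from the pose commanded when the call began, along the tool's axes at that moment; what a row does not reach only later rows make up. A row lasts 1/8 s, in which the tool goes at most 62.5 mm and 10.7 degrees, less where a joint would pass 70% of its speed; a pose out of reach is approached as far as the arm can. A call with a gripper value outside its range is refused whole. "claw" is the gripper's target within -1 to 1 (fully open at 1, half-way at 0, shut at -1), set as the call begins (left out, the last holds). The fingers move at their own pace and stop on an object; "squeeze" is the grip in N (left out, the last holds). Time passes only in rows, so rows that repeat a pose let the fingers close. It gives the time, the measured TCP pose, the force, the opening and the grip force at its end, in the units of the state.
- robot.sense(): the state, without advancing time (a new reading comes with each control period).
- robot.grab_frame(name): name is "scene" or "top" or "wrist"; returns the picture (384x512x3 uint8, red, green, blue); there is no depth.
- robot.calibration(name): a dict with "camera_matrix" (3x3 intrinsics, pixels), "R" (3x3) and "t" (3): a world point X has camera coordinates R X + t. Camera axes: x right, y down, z forward; pixel columns grow to the right and rows downward; lengths in m; the calibration is good to about 2 mm. A picture is of the moment at which its call begins: read the wrist's pose just before it. calibration takes no time and is no camera call; for the wrist camera it gives the pose at the moment of the call.
- robot.close_job(): hands the job in; it is judged then, once.
Trained networks look in the newest picture that a camera, given by its name, has taken for a name from the list of things; names that differ only in an ending like _2 or _b are one class to them, and where a whole thing is asked for, a point or a joint stands for the part that bears it (a point fixed in the world has none). Each returns a list of dicts, best first, with "conf" (0 to 1); they miss things now and then, are a little off and sometimes report something else, mostly with a low value. They report only what shows in the picture. A call takes as long as a camera call. They do not tell look-alikes from the thing itself.
- robot.outline_of(name, camera): "region" (384x512 bool, what is visible of it).
- robot.mark_of(name, camera): "at" ([x, y, z] in m, in world coordinates, good to about 4 mm: a listed point, or the origin of a listed thing).
The state is a dict: "time_s": time; "joint_positions": joint angles; "dq": joint speeds; "joint_torque": joint torques, N m; "ee_pos": TCP position; "tool_rot": TCP orientation; "force": force on the tool from outside, world axes, zero at the start; "wrist_torque": the same for the moment, N m; "width": opening from 0.0 (shut) to 1.0 (fully open); "grasp_force": force on a finger pad.
Only numpy, scipy, OpenCV 4.12 (cv2) and the standard library are available. Lean on these libraries where they do the work, as an engineer would, in place of code of your own. Each camera call takes 0.05 s, during which the arm holds its last target. There are 200 camera calls.

## Task

Pack every sample jar that stands on the desk upright into the grey transport box, one to a pocket, and close the lid. Then hook the draw latch on the front over its keeper and press its lever fully down past centre, and last swing the carry handle on the lid upright until it snaps home. Leave the beaker and the dropper bottle as they are.

Things in the scene. Friction and masses are not known exactly. Their poses are not given: they have to be found in the camera images.
- sample_box: grey plastic transport box, fixed to the desk, lid standing open; 140 (x) x 266 (y) x 105 mm without lid, walls 6 mm; origin: centre of its underside; its front (-x, with the latch) faces the robot, y left, z up. Inside, dark padding whose top is 54 mm above the desk, split into three pockets side by side along y, each 128 (x) x 81 mm (y), by two 4 mm partitions rising to 79 mm
- pocket_1 (a point): centre of the floor of the left pocket (54 mm above the desk)
- pocket_2 (a point): centre of the floor of the middle pocket
- pocket_3 (a point): centre of the floor of the right pocket
- box_lid (a joint): lid angle, rad: 0 closed, grows as it opens (to 1.85); stiff hinge: it stays where it is left and takes about 2 to 5 N at the front edge to move. Lid 142 (from the hinge) x 268 mm, 28 mm deep
- lid_hinge (a point): middle of the lid's hinge axis (along the box's y), at the back of the box: 71 mm behind the box's centre, 106 mm above the desk; the closed lid's underside is at this height, its top at 134 mm, its front face 71 mm in front of the box's centre
- lid_front (a point): point on the outer (top) face of the lid, 125 mm from the hinge axis along the lid and 28 mm above it when closed, 17 mm from the front edge, mid-width; the face is free from 85 to 142 mm from the hinge and within 60 mm either side. Its x axis points along the lid to the hinge, z out of the top face
- keeper (a point): keeper, a steel J-shaped hook 34 mm wide on the middle of the lid's front: centre of the crossbar when seated, 6.5 mm in front of the lid's front face. Its ledge is 4 mm below this point; its upturned lip stands 6 to 10.5 mm in front of it and ends 4 mm above it. Axes as the lid's: with the lid closed x to the back, z up; closed it is 115 mm above the desk
- latch_lever (a joint): angle of the latch's lever, rad: 0 fully down (hanging along the box's front), 1.57 straight out to the front, at most 2.4; starts up at 2.1 to 2.3. Friction holds it where it is left; with the bar hooked it resists (up to about 4 N at its tip), goes over centre at about 0.5 and then tends to close
- lever_pivot (a point): middle of the lever's pivot axis (along the box's y): 16 mm in front of the lid's front face, 73 mm above the desk. The wire loop is hinged to the lever 18 mm from this axis, towards the lever's tip (0.3 rad off that line: towards the box when the lever is down)
- lever_tip (a point): centre of the rolled end of the lever, 60 mm from its pivot; the lever is a steel plate 32 mm wide and 5 mm thick, its end roll is 10 mm thick
- latch_bail (a joint): angle of the wire loop (bail) on the lever, rad: 0 folded out over the lever (as it starts), grows as it swings up and over towards the box (to 3.3), freely. The loop's direction, counted from straight down and turning by the front to up, is lever angle + 0.3 + this angle: over 3.14 it leans towards the box and falls against the lid by its weight
- latch_bar (a point): middle of the wire loop's crossbar, a round bar 8 mm thick along the box's y, 57 mm from the loop's hinge; the loop is springy and stretches up to 7 mm; 42 mm are free between its 6 mm side wires. With the lever up the bar passes over the keeper's lip; lowering the lever draws it down behind the lip
- carry_handle (a joint): angle of the carry handle on the lid, rad: 0 folded flat back towards the lid's hinge, 1.57 upright, stop at 1.62. It falls back by its weight unless it passes the spring catch, which it meets from about 0.9, passes at 1.2 (about 3 N at the grip) and leaves at about 1.48
- handle_grip (a point): middle of the handle's round grip bar, 15 mm thick, 110 mm long along the box's y, 56 mm from its pivot axis; folded it is 12 mm above the lid's top face, 15 mm in front of the lid's hinge axis. The pivot axis is 71 mm in front of the lid's hinge, 12 mm above the lid's top. Its spring catch is a small black post on the lid, 45 mm tall, 62 mm in front of the hinge, 84 mm left of the middle
- jar_1_mid (a point): white plastic screw-cap sample jar, 68 mm across its cap (top 18 mm), body 62 mm across, 66 mm tall; point on its axis 33 mm above its underside, z up along the jar; absent in some starts (2 or 3 of the four are there). Behind the jars, from 0.55 m ahead of the robot, stands a fixed open steel case, front wall 112 mm high
- jar_2_mid (a point): white plastic screw-cap sample jar, 68 mm across its cap (top 18 mm), body 62 mm across, 66 mm tall; point on its axis 33 mm above its underside, z up along the jar; absent in some starts (2 or 3 of the four are there). Behind the jars, from 0.55 m ahead of the robot, stands a fixed open steel case, front wall 112 mm high
- jar_3_mid (a point): white plastic screw-cap sample jar, 68 mm across its cap (top 18 mm), body 62 mm across, 66 mm tall; point on its axis 33 mm above its underside, z up along the jar; absent in some starts (2 or 3 of the four are there). Behind the jars, from 0.55 m ahead of the robot, stands a fixed open steel case, front wall 112 mm high
- jar_4_mid (a point): white plastic screw-cap sample jar, 68 mm across its cap (top 18 mm), body 62 mm across, 66 mm tall; point on its axis 33 mm above its underside, z up along the jar; absent in some starts (2 or 3 of the four are there). Behind the jars, from 0.55 m ahead of the robot, stands a fixed open steel case, front wall 112 mm high
- beaker: clear glass beaker, 65 mm wide, 87 mm tall, at the left of the desk; origin: centre of its underside; bystander
- dropper_bottle: amber dropper bottle, 34 mm wide, 103 mm tall, at the left of the desk; origin: centre of its underside; bystander
There are look-alikes about, which are no part of the job. What is shaped like the part that bears jar_4_mid but purple is not meant.

How it is judged:
By the outcome, as a careful person would: the job done as asked, in the order asked, and still so for the second after the job is handed in, with the robot touching nothing.
Of jar_1, jar_2, jar_3, jar_4 only 2 to 3 are there at a start; the rules pass over those that are not, and their reading is None.
At some moment in a run one of jar_1, jar_2, jar_3, jar_4 may be knocked a few centimetres aside while the robot is not near it.
It also fails if it takes over 192 s, if anything falls off the work surface, if the arm or the gripper's body presses on something with over 40 N, if the wrist force passes 120 N, or if a joint passes its speed limit or range.

## Working session

There is one attempt and no reset: what is moved stays moved. The work goes in short steps, Python scripts to look and compute and a tool call to move; the robot and the scene stay as the last step left them, time stands still between calls to the robot, and variables do not carry over. Pictures are saved under pics/ and viewed, at most 16 in all, crops included, and the job is handed in when it is done.

Besides the shell and the picture viewer there is one more tool, called after "Call:" as name(argument=value, ...), one argument or row to a line, values as JSON. send_rows: Moves the arm, as the interface text tells. Its arguments: {"type":"object","properties":{"commands":{"type":"array"},"claw":{"type":"number"},"squeeze":{"type":"number"}},"required":["commands"]}

```bash
mkdir -p pics; ls; cat > h.py <<'E'
from bench import robot
import numpy as np, cv2
from scipy.spatial.transform import Rotation as R
def save(cams,fn):
    ims=[robot.grab_frame(c) for c in cams]
    cv2.imwrite('pics/'+fn,np.hstack(ims)[:,:,::-1]); return ims
def st():
    s=robot.sense(); print('t',round(s['time_s'],2),'p',np.round(s['ee_pos'],4),'R',np.round(R.from_quat(s['tool_rot']).as_matrix(),3).tolist(),'F',np.round(s['force'],1),'w',round(s['width'],3),'g',s['grasp_force']); return s
def mk(n,c,k=1):
    for d in robot.mark_of(n,c)[:k]: print(n,c,np.round(d['at'],4),round(d['conf'],2))
def pix(c,uv,z):
    k=robot.calibration(c);K,Rm,t=map(np.array,(k['camera_matrix'],k['R'],k['t']))
    d=Rm.T@np.linalg.inv(K)@np.array([*uv,1.]);o=-Rm.T@t
    return o+d*(z-o[2])/d[2]
def proj(c,X):
    k=robot.calibration(c);p=np.array(k['camera_matrix'])@(np.array(k['R'])@np.array(X)+np.array(k['t']));return p[:2]/p[2]
def go(pos,Rt=None):
    """tool-frame shift (cm) and rotvec from the present pose"""
    s=robot.sense();A=R.from_quat(s['tool_rot'])
    print('shift cm',np.round(A.inv().apply(np.array(pos)-s['ee_pos'])*100,2), 'dr',None if Rt is None else np.round((A.inv()*R.from_matrix(Rt)).as_rotvec(),3))
E
python3 - <<'E'
from h import *
s=st();print(robot.pinch_z)
for c in('scene','top'):
    save([c],c+'0.png')
    for n in ['sample_box','lid_hinge','lid_front','keeper','lever_pivot','lever_tip','latch_bar','handle_grip','beaker','dropper_bottle']: mk(n,c)
    mk('jar_1_mid',c,6)
    k=robot.calibration(c);print(c,-np.array(k['R']).T@k['t'])
E
```

```text
pics
t 0.0 p [0.1961 0.5136 0.209 ] R [[-0.934, 0.357, -0.001], [0.357, 0.934, -0.001], [0.0, -0.001, -1.0]] F [0.  0.1 1.1] w 1.002 g 0.0
0.0187
sample_box scene [0.6001 0.2508 0.0021] 0.69
lid_hinge scene [0.6704 0.2483 0.1076] 0.81
lid_front scene [0.7041 0.2547 0.23  ] 0.68
keeper scene [0.689  0.2498 0.2549] 0.56
lever_pivot scene [0.5098 0.2521 0.0707] 0.66
lever_tip scene [0.4647 0.2531 0.1126] 0.6
latch_bar scene [0.4671 0.2522 0.1312] 0.42
beaker scene [ 0.4217  0.4322 -0.0015] 0.56
dropper_bottle scene [ 0.3719  0.3323 -0.0016] 0.76
jar_1_mid scene [ 0.4834 -0.364   0.0388] 0.63
scene [-0.48486064 -0.63640685  0.78467869]
sample_box top [0.6015 0.2545 0.0018] 0.81
lid_hinge top [0.6695 0.2514 0.1058] 0.67
lid_front top [0.7023 0.2478 0.2295] 0.91
keeper top [0.6893 0.2515 0.2573] 0.57
lever_pivot top [0.5121 0.2518 0.0729] 0.69
lever_tip top [0.4687 0.2507 0.1099] 0.5
latch_bar top [0.4606 0.2535 0.1306] 0.47
handle_grip top [0.5137 0.2482 0.0745] 0.33
beaker top [0.4233 0.4357 0.0034] 0.62
dropper_bottle top [ 0.3674  0.332  -0.003 ] 0.45
jar_1_mid top [ 0.4817 -0.3645  0.0359] 0.77
top [ 0.43367616 -0.0220113   1.34811292]
```

```bash
ls pics
```

```text
scene0.png
top0.png
```

View pics/top0.png

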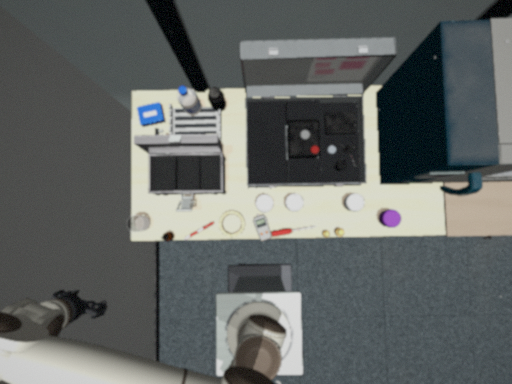

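View pics/scene0.png

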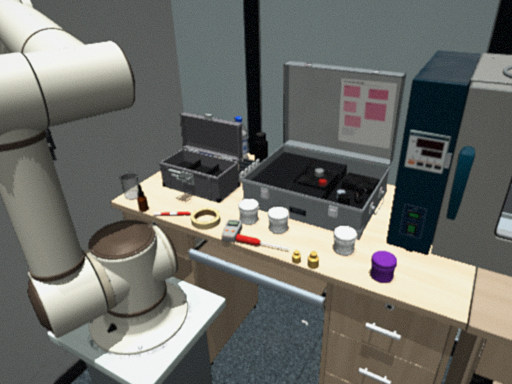

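The top view shows three white jars at about (264,202), (294,202) and (354,202), and the purple look-alike at (391,218). The box is at the left with its lid open, and the latch is at (187,201). The scene view agrees.

```bash
python3 - <<'E'
from h import *
im=robot.grab_frame('top')
for (u,v) in [(264,202),(294,202),(354,202),(391,218)]:
    p=im[v-14:v+15,u-14:u+15].astype(int); sat=p.max(2)-p.min(2)
    m=((sat<28)&(p.min(2)>120)).astype(np.uint8) if u<380 else ((p[...,2]-p[...,1]>50)).astype(np.uint8)
    n,l,s,c=cv2.connectedComponentsWithStats(m); i=1+np.argmax(s[1:,4]); b=s[i]
    cen=(u-14+b[0]+(b[2]-1)/2,v-14+b[1]+(b[3]-1)/2)
    print(b,c[i]+[u-14,v-14],'world',np.round(pix('top',c[i]+[u-14,v-14],.066),4),np.round(pix('top',cen,.066),4))
for d in robot.outline_of('jar_1_mid','top'):
    ys,xs=np.nonzero(d['region']);print(d['conf'],xs.mean(),ys.mean(),len(xs))
for uv in [(150,192),(224,192),(150,145),(221,145)]: print(uv,pix('top',uv,.105)[:2])
big=cv2.resize(im[125:225,120:250],None,fx=5.5,fy=5.5,interpolation=cv2.INTER_CUBIC);cv2.imwrite('pics/c1.png',big[:,:,::-1])
E
```

```text
[  0   0  29  29 841] [264. 202.] world [ 0.4885 -0.0305  0.066 ] [ 0.4885 -0.0305  0.066 ]
[  0   0  29  29 841] [294. 202.] world [ 0.4864 -0.1399  0.066 ] [ 0.4864 -0.1399  0.066 ]
[  0   0  29  29 807] [354.39281289 202.08054523] world [ 0.4818 -0.3597  0.066 ] [ 0.4822 -0.3582  0.066 ]
[  5   6  18  17 244] [390.63114754 218.00819672] world [ 0.4215 -0.4885  0.066 ] [ 0.4216 -0.488   0.066 ]
0.74 353.77710843373495 202.16867469879517 332
0.38 178.93514228987425 143.20979483785572 1511
(150, 192) [0.53036907 0.37496876]
(224, 192) [0.52516705 0.11116802]
(150, 145) [0.69984664 0.37545917]
(221, 145) [0.69443394 0.11990272]
```

View pics/c1.png

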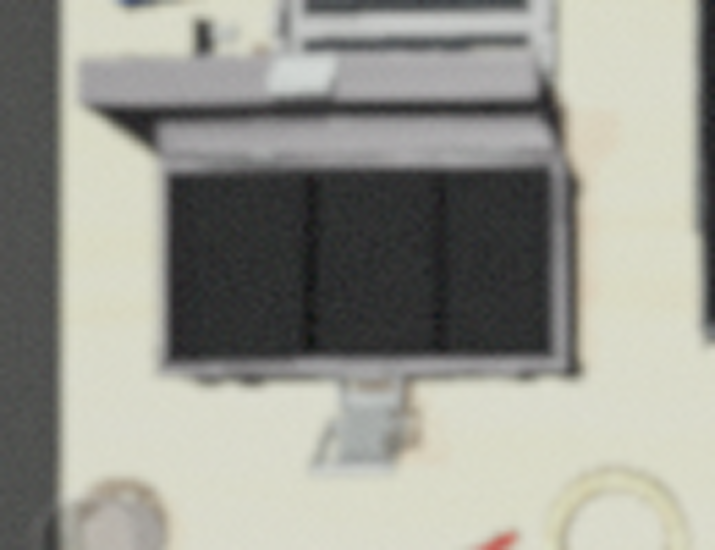

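Call:
send_rows(
  commands=[
    {"travel":[-4.7,-4,-1],"dr":[0,0,0]},
    {"travel":[-9.4,-8.1,-2],"dr":[0,0,0]},
    {"travel":[-14,-12.1,-3],"dr":[0,0,0]},
    {"travel":[-18.7,-16.2,-4],"dr":[0,0,0]},
    {"travel":[-23.4,-20.2,-4],"dr":[0,0,0]},
  ],
  claw=1,
  squeeze=35,
)

```text
time_s: 1.92
ee_pos: [0.3435, 0.24, 0.2506]
tool_rot: [0.181, 0.983, 0.001, 0.001]
force: [1.2, 0.4, -0.1]
width: 1.003
grasp_force: 0.0
```

Call:
send_rows(
  commands=[
    {"travel":[-4.7,-4,0],"dr":[0,0,-0.1]},
    {"travel":[-9.4,-8.1,0],"dr":[0,0,-0.2]},
    {"travel":[-14,-12.1,0],"dr":[0,0,-0.3]},
    {"travel":[-18.7,-16.2,0],"dr":[0,0,-0.365]},
    {"travel":[-23.3,-20.2,0],"dr":[0,0,-0.365]},
  ],
)

```text
time_s: 2.55
ee_pos: [0.489, -0.0324, 0.2499]
tool_rot: [-0.0, 1.0, 0.0, 0.0]
force: [0.7, 1.1, -0.2]
width: 1.0
grasp_force: 0.0
```

```bash
python3 - <<'E'
from h import *
st();print(robot.sense()['joint_positions']); save(['wrist','top'],'w1.png')
mk('jar_1_mid','wrist',4)
E
python3 -c "
import cv2;i=cv2.imread('pics/w1.png');cv2.imwrite('pics/w1.png',cv2.resize(i,(800,300),interpolation=cv2.INTER_AREA))"
```

```text
t 2.55 p [ 0.489  -0.0324  0.2499] R [[-1.0, -0.001, 0.001], [-0.001, 1.0, 0.0], [-0.001, 0.0, -1.0]] F [ 0.7  1.1 -0.2] w 1.0 g 0.0
[-6.61814181e-02 -3.82584522e-02  1.27128174e-01  1.73538223e+00
  1.27119797e-04 -6.69212714e-02]
```

View pics/w1.png

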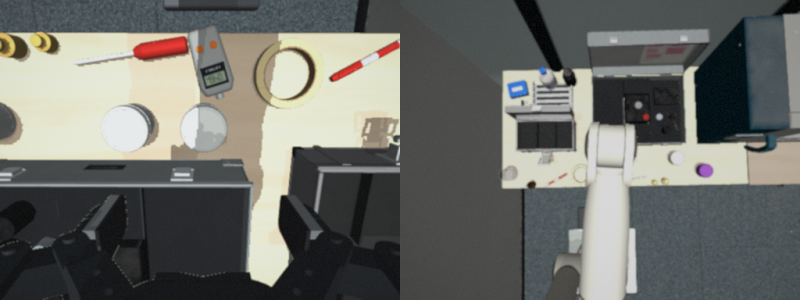

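The wrist view (scaled 0.78) shows the two jars' white caps at about (203,129) and (127,128), i.e. (260,165) and (162,164) at full size. The fingers are at the bottom.

```bash
cat >> h.py <<'E'
def jars(cam='wrist'):
    im=robot.grab_frame(cam); h=cv2.cvtColor(im,cv2.COLOR_RGB2GRAY)
    c=cv2.HoughCircles(cv2.medianBlur(h,5),cv2.HOUGH_GRADIENT,1,40,param1=80,param2=22,minRadius=20,maxRadius=45)
    for u,v,r in (c[0] if c is not None else []): print('circle',u,v,r,np.round(pix(cam,(u,v),.066),4), 'Rm',round(np.linalg.norm(pix(cam,(u,v),.066)-pix(cam,(u+r,v),.066)),4), im[int(v),int(u)])
E
python3 - <<'E'
from h import *
jars()
for c in ('wrist',):
  for d in robot.outline_of('jar_1_mid',c):
    ys,xs=np.nonzero(d['region']);print(d['conf'],xs.mean(),ys.mean(),xs.min(),xs.max(),ys.min(),ys.max())
mk('jar_2_mid','wrist',4);mk('jar_2_mid','scene',4)
E
```

```text
circle 361.5 92.5 33.3 [0.4104 0.0727 0.066 ] Rm 0.0336 [229 232 213]
circle 260.5 165.5 29.0 [ 0.4849 -0.0292  0.066 ] Rm 0.0311 [179 185 183]
circle 159.5 166.5 28.5 [ 0.4858 -0.1375  0.066 ] Rm 0.0306 [231 234 235]
0.71 8.747549019607844 157.1985294117647 0 21 132 181
```

```bash
python3 - <<'E'
from h import *
a=cv2.imread('pics/scene0.png')[190:290,225:405]; w=robot.grab_frame('wrist')[80:230,0:320,::-1]
a=cv2.resize(a,(576,320),interpolation=cv2.INTER_CUBIC);w=cv2.resize(w,(576,270),interpolation=cv2.INTER_CUBIC)
cv2.imwrite('pics/z1.png',np.vstack([a,w]))
E
```

```text
(no output)
```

View pics/z1.png

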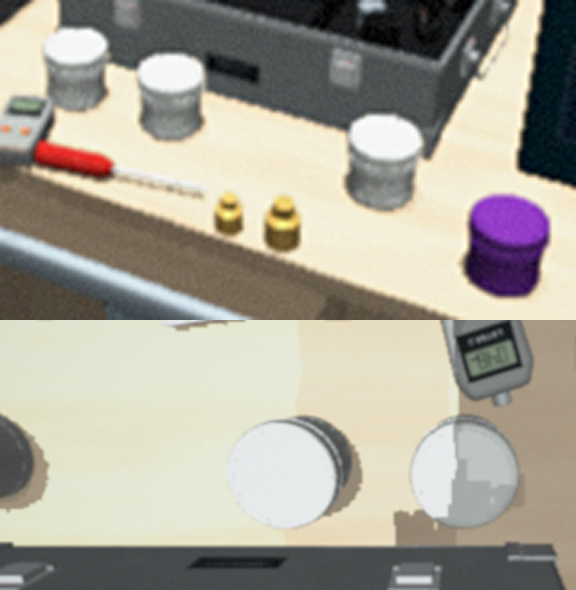

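All three are real jars standing upright: the dark shape at the left of the wrist view is the third jar's shaded side. I'll pick the nearest one first.

Call:
send_rows(
  commands=[
    {"travel":[0.3,0.2,5.5],"dr":[0,0,0]},
    {"travel":[0.3,0.2,11],"dr":[0,0,0]},
    {"travel":[0.3,0.2,16],"dr":[0,0,0]},
    {"travel":[0.3,0.2,19.5],"dr":[0,0,0]},
    {"travel":[0.3,0.2,21.8],"dr":[0,0,0]},
  ],
  claw=1,
)

```text
time_s: 3.58
ee_pos: [0.4843, -0.0269, 0.0301]
tool_rot: [-0.001, 1.0, 0.0, -0.001]
force: [0.6, -0.3, 0.2]
width: 1.001
grasp_force: 0.0
```

Call:
send_rows(
  commands=[
    {"travel":[0,0,0],"dr":[0,0,0]},
    {"travel":[0,0,0],"dr":[0,0,0]},
    {"travel":[0,0,0],"dr":[0,0,0]},
    {"travel":[0,0,0],"dr":[0,0,0]},
    {"travel":[0,0,0],"dr":[0,0,0]},
  ],
  claw=-0.2,
  squeeze=35,
)

```text
time_s: 4.2
ee_pos: [0.4855, -0.0283, 0.032]
tool_rot: [-0.0, 1.0, -0.0, 0.0]
force: [-0.6, 0.1, -1.4]
width: 0.767
grasp_force: 38.9
```

Call:
send_rows(
  commands=[
    {"travel":[0,0,-3],"dr":[0,0,0]},
    {"travel":[0,0,-8],"dr":[0,0,0]},
    {"travel":[0,0,-13],"dr":[0,0,0]},
    {"travel":[0,0,-17],"dr":[0,0,0]},
    {"travel":[0,0,-18.8],"dr":[0,0,0]},
  ],
)

```text
time_s: 4.82
ee_pos: [0.486, -0.0283, 0.2224]
tool_rot: [-0.0, 1.0, -0.0, 0.002]
force: [0.6, 1.1, -2.0]
width: 0.767
grasp_force: 39.4
```

Call:
send_rows(
  commands=[
    {"travel":[-1,3,0],"dr":[0,0,0.15]},
    {"travel":[-2,7,0],"dr":[0,0,0.31]},
    {"travel":[-3.4,11,0],"dr":[0,0,0.47]},
    {"travel":[-4.6,14.6,0],"dr":[0,0,0.63]},
    {"travel":[-5.8,18.2,0],"dr":[0,0,0.8]},
  ],
)

```text
time_s: 5.45
ee_pos: [0.5436, 0.155, 0.2197]
tool_rot: [0.392, 0.92, 0.0, 0.0]
force: [0.3, -0.3, -1.0]
width: 0.766
grasp_force: 39.4
```

Call:
send_rows(
  commands=[
    {"travel":[2,3.7,0],"dr":[0,0,0.17]},
    {"travel":[4,7.4,0],"dr":[0,0,0.34]},
    {"travel":[6,11.1,0],"dr":[0,0,0.51]},
    {"travel":[8,14.8,0],"dr":[0,0,0.68]},
    {"travel":[9.1,16.9,0],"dr":[0,0,0.79]},
  ],
)

```text
time_s: 6.08
ee_pos: [0.6013, 0.3387, 0.2188]
tool_rot: [0.715, 0.699, -0.0, -0.0]
force: [-0.1, -0.2, -0.7]
width: 0.771
grasp_force: 39.4
```

```bash
python3 - <<'E'
from h import *
st();print(robot.sense()['joint_positions']); save(['wrist'],'w2.png')
for n in ['sample_box','pocket_1','pocket_2','lever_pivot','lid_hinge']: mk(n,'wrist')
E
```

```text
t 6.08 p [0.6013 0.3387 0.2188] R [[0.022, 1.0, -0.001], [1.0, -0.022, -0.0], [-0.0, -0.001, -1.0]] F [-0.1 -0.2 -0.7] w 0.771 g 39.378542304039
[5.12938672e-01 4.64080726e-01 6.55206849e-01 1.76281659e+00
 1.30080960e-04 2.10613139e+00]
pocket_1 wrist [0.5978 0.1653 0.0509] 0.65
pocket_2 wrist [0.5978 0.1653 0.0509] 0.65
```

View pics/w2.png

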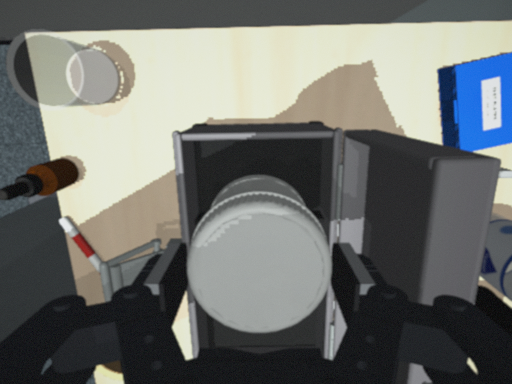

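The wrist view shows the jar held above the left pocket. The rim corners are at about (177,133) and (340,131), and the box walls run almost vertically in the image.

```bash
python3 - <<'E'
from h import *
for uv in [(176,132),(340,130),(189,140),(333,138),(180,210),(196,350),(334,350)]: print(uv,np.round(pix('wrist',uv,.105),4))
E
```

```text
(176, 132) [0.5317 0.3819 0.105 ]
(340, 130) [0.6687 0.3812 0.105 ]
(189, 140) [0.542  0.3751 0.105 ]
(333, 138) [0.6632 0.3746 0.105 ]
(180, 210) [0.5292 0.3131 0.105 ]
(196, 350) [0.5327 0.1616 0.105 ]
(334, 350) [0.674  0.1591 0.105 ]
```

Call:
send_rows(
  commands=[
    {"travel":[-0.3,0,4],"dr":[0,0,0]},
    {"travel":[-0.3,0,8],"dr":[0,0,0]},
    {"travel":[-0.3,0,11],"dr":[0,0,0]},
    {"travel":[-0.3,0,12.6],"dr":[0,0,0]},
    {"travel":[-0.3,0,12.9],"dr":[0,0,0]},
  ],
)

```text
time_s: 7.0
ee_pos: [0.6008, 0.3331, 0.0905]
tool_rot: [0.714, 0.7, -0.0, -0.0]
force: [-0.6, -0.3, -0.7]
width: 0.77
grasp_force: 39.5
```

Call:
send_rows(
  commands=[
    {"travel":[0,0,0.3],"dr":[0,0,0]},
    {"travel":[0,0,0.3],"dr":[0,0,0]},
  ],
)

```text
time_s: 7.25
ee_pos: [0.6015, 0.334, 0.0887]
tool_rot: [0.714, 0.7, 0.001, 0.0]
force: [0.5, -0.1, -0.9]
width: 0.766
grasp_force: 39.5
```

Call:
send_rows(
  commands=[
    {"travel":[0,0,0.2],"dr":[0,0,0]},
    {"travel":[0,0,0.3],"dr":[0,0,0]},
    {"travel":[0,0,0.3],"dr":[0,0,0]},
  ],
)

```text
time_s: 7.62
ee_pos: [0.6013, 0.334, 0.0858]
tool_rot: [0.714, 0.7, 0.001, 0.0]
force: [-0.8, -0.2, 4.9]
width: 0.766
grasp_force: 39.9
```

Call:
send_rows(
  commands=[
    {"travel":[0,0,0],"dr":[0,0,0]},
    {"travel":[0,0,0],"dr":[0,0,0]},
    {"travel":[0,0,0],"dr":[0,0,0]},
    {"travel":[0,0,0],"dr":[0,0,0]},
  ],
  claw=0.95,
)

```text
time_s: 8.12
ee_pos: [0.601, 0.3338, 0.0845]
tool_rot: [0.714, 0.7, -0.0, -0.0]
force: [-0.0, -0.1, -1.0]
width: 0.974
grasp_force: 0.0
```

Call:
send_rows(
  commands=[
    {"travel":[0,0,-2],"dr":[0,0,0]},
    {"travel":[0,0,-6],"dr":[0,0,0]},
    {"travel":[0,0,-10],"dr":[0,0,0]},
    {"travel":[0,0,-14],"dr":[0,0,0]},
    {"travel":[0,0,-16],"dr":[0,0,0]},
  ],
)

```text
time_s: 8.75
ee_pos: [0.6013, 0.334, 0.2474]
tool_rot: [0.714, 0.7, 0.001, 0.0]
force: [-0.7, -0.0, -0.5]
width: 0.975
grasp_force: 0.0
```

```bash
python3 - <<'E'
from h import *
st(); im=robot.grab_frame('top')
for (u,v) in [(294,202),(354,202)]:
    p=im[v-24:v+25,u-24:u+25].astype(int); sat=p.max(2)-p.min(2)
    m=((sat<18)&(p.min(2)>100)).astype(np.uint8)
    n,l,s,c=cv2.connectedComponentsWithStats(m); i=1+np.argmax(s[1:,4]);print(s[i],c[i]+[u-24,v-24],np.round(pix('top',c[i]+[u-24,v-24],.066),4))
cv2.imwrite('pics/t2.png',im[:,:,::-1])
mk('jar_1_mid','top',4);mk('jar_1_mid','scene',4);mk('jar_1_mid','wrist',4)
E
```

```text
t 8.75 p [0.6013 0.334  0.2474] R [[0.019, 1.0, 0.003], [1.0, -0.019, 0.001], [0.002, 0.003, -1.0]] F [-0.7 -0.  -0.5] w 0.975 g 0.0
[   0   12   49   37 1366] [294.76500732 208.61493411] [ 0.4622 -0.1421  0.066 ]
[   0    3   49   46 1224] [356.50898693 208.65767974] [ 0.4578 -0.3664  0.066 ]
jar_1_mid top [ 0.4846 -0.3637  0.0316] 0.53
jar_1_mid top [0.67   0.2524 0.1082] 0.33
jar_1_mid scene [ 0.4834 -0.364   0.0388] 0.63
```

View pics/t2.png

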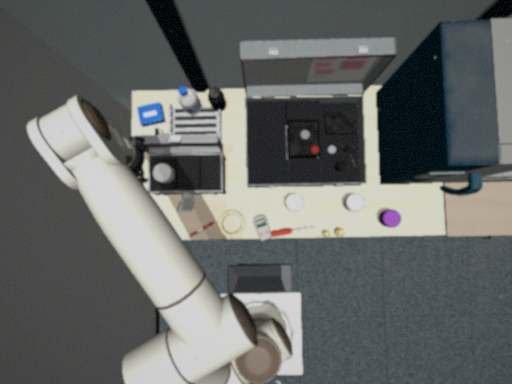

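The top view shows the first jar in the left pocket at (162,172). The other two are unmoved at (294,202) and (354,202).

Call:
send_rows(
  commands=[
    {"travel":[-4,-1,0],"dr":[0,0,-0.15]},
    {"travel":[-9,-2,0],"dr":[0,0,-0.3]},
    {"travel":[-14,-3,0],"dr":[0,0,-0.45]},
    {"travel":[-19,-4.2,0],"dr":[0,0,-0.6]},
    {"travel":[-23.7,-5.3,0],"dr":[0,0,-0.75]},
  ],
  claw=1,
)

```text
time_s: 9.57
ee_pos: [0.5423, 0.0962, 0.2429]
tool_rot: [0.405, 0.914, -0.001, -0.001]
force: [0.2, -0.7, -0.1]
width: 1.0
grasp_force: 0.0
```

Call:
send_rows(
  commands=[
    {"travel":[-2.8,-4,0],"dr":[0,0,-0.17]},
    {"travel":[-5.6,-8,0],"dr":[0,0,-0.34]},
    {"travel":[-8.4,-12,0],"dr":[0,0,-0.51]},
    {"travel":[-11.2,-16,0],"dr":[0,0,-0.68]},
    {"travel":[-13.8,-20,0],"dr":[0,0,-0.84]},
  ],
)

```text
time_s: 10.2
ee_pos: [0.4857, -0.1397, 0.2429]
tool_rot: [-0.003, 1.0, 0.0, -0.001]
force: [1.0, 0.8, -1.4]
width: 1.0
grasp_force: 0.0
```

```bash
python3 - <<'E'
from h import *
st(); jars()
E
```

```text
t 10.2 p [ 0.4857 -0.1397  0.2429] R [[-1.0, -0.006, -0.002], [-0.006, 1.0, 0.001], [0.002, 0.001, -1.0]] F [ 1.   0.8 -1.4] w 1.0 g 0.0
circle 464.5 95.5 36.4 [0.4055 0.0589 0.066 ] Rm 0.0361 [225 229 206]
circle 256.5 170.5 28.0 [ 0.4848 -0.1463  0.066 ] Rm 0.0296 [232 234 235]
circle 52.5 170.5 37.6 [ 0.4884 -0.362   0.066 ] Rm 0.0398 [227 230 231]
```

Call:
send_rows(
  commands=[
    {"travel":[0,-0.2,5.5],"dr":[0,0,0]},
    {"travel":[0,-0.2,11],"dr":[0,0,0]},
    {"travel":[0,-0.2,16],"dr":[0,0,0]},
    {"travel":[0,-0.2,19.5],"dr":[0,0,0]},
    {"travel":[0,-0.2,21.2],"dr":[0,0,0]},
  ],
  claw=1,
)

```text
time_s: 10.88
ee_pos: [0.4847, -0.1397, 0.0293]
tool_rot: [-0.0, 1.0, 0.001, -0.002]
force: [-0.8, 0.9, 0.4]
width: 1.001
grasp_force: 0.0
```

Call:
send_rows(
  commands=[
    {"travel":[0,0,0],"dr":[0,0,0]},
    {"travel":[0,0,0],"dr":[0,0,0]},
    {"travel":[0,0,0],"dr":[0,0,0]},
    {"travel":[0,0,0],"dr":[0,0,0]},
    {"travel":[0,0,0],"dr":[0,0,0]},
  ],
  claw=-0.2,
  squeeze=35,
)

```text
time_s: 11.5
ee_pos: [0.487, -0.1404, 0.033]
tool_rot: [-0.0, 1.0, -0.0, 0.0]
force: [0.2, 0.6, -1.3]
width: 0.768
grasp_force: 39.0
```

Call:
send_rows(
  commands=[
    {"travel":[0,0,-3],"dr":[0,0,0]},
    {"travel":[0,0,-8],"dr":[0,0,0]},
    {"travel":[0,0,-13],"dr":[0,0,0]},
    {"travel":[0,0,-17],"dr":[0,0,0]},
    {"travel":[0,0,-19],"dr":[0,0,0]},
  ],
)

```text
time_s: 12.12
ee_pos: [0.4873, -0.1405, 0.2253]
tool_rot: [-0.0, 1.0, -0.0, 0.001]
force: [0.2, -0.2, -1.3]
width: 0.761
grasp_force: 39.5
```

Call:
send_rows(
  commands=[
    {"travel":[-1,3,0],"dr":[0,0,0.15]},
    {"travel":[-2,7,0],"dr":[0,0,0.31]},
    {"travel":[-3.2,11,0],"dr":[0,0,0.47]},
    {"travel":[-4.5,15.3,0],"dr":[0,0,0.63]},
    {"travel":[-5.6,19.5,0],"dr":[0,0,0.8]},
  ],
)

```text
time_s: 12.75
ee_pos: [0.5431, 0.056, 0.2227]
tool_rot: [0.392, 0.92, 0.0, 0.0]
force: [0.2, -0.5, -1.2]
width: 0.763
grasp_force: 39.5
```

Call:
send_rows(
  commands=[
    {"travel":[2.2,3.8,0],"dr":[0,0,0.17]},
    {"travel":[4.4,7.6,0],"dr":[0,0,0.34]},
    {"travel":[6.6,11.4,0],"dr":[0,0,0.51]},
    {"travel":[8.8,15.2,0],"dr":[0,0,0.68]},
    {"travel":[10.1,17.7,0],"dr":[0,0,0.79]},
  ],
)

```text
time_s: 13.38
ee_pos: [0.5995, 0.2524, 0.2222]
tool_rot: [0.715, 0.699, -0.0, -0.0]
force: [0.6, -0.5, -0.9]
width: 0.764
grasp_force: 39.5
```

```bash
python3 - <<'E'
from h import *
st(); save(['wrist'],'w3.png');go([.600,.250,.087])
mk('pocket_1','wrist',3);mk('jar_1_mid','wrist',3)
E
```

```text
t 13.38 p [0.5995 0.2524 0.2222] R [[0.022, 1.0, -0.0], [1.0, -0.022, -0.0], [-0.0, -0.0, -1.0]] F [ 0.6 -0.5 -0.9] w 0.764 g 39.53382074832916
shift cm [-0.49  0.03 13.43] dr None
pocket_1 wrist [0.5999 0.2492 0.0533] 0.92
pocket_1 wrist [0.6694 0.2482 0.1023] 0.68
jar_1_mid wrist [0.4709 0.2498 0.1139] 0.69
jar_1_mid wrist [0.5187 0.2522 0.0716] 0.57
```

View pics/w3.png

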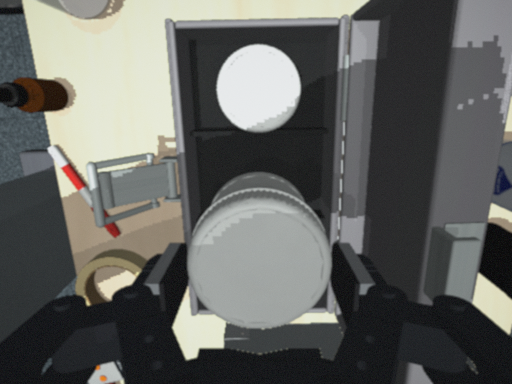

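The wrist view shows jar 1 in the left pocket at (258,88), and jar 2 held over the middle pocket, past the partition at v≈130.

Call:
send_rows(
  commands=[
    {"travel":[-0.3,0,4],"dr":[0,0,0]},
    {"travel":[-0.3,0,8],"dr":[0,0,0]},
    {"travel":[-0.3,0,11],"dr":[0,0,0]},
    {"travel":[-0.3,0,12.9],"dr":[0,0,0]},
    {"travel":[-0.3,0,13.3],"dr":[0,0,0]},
  ],
)

```text
time_s: 14.15
ee_pos: [0.5988, 0.2466, 0.089]
tool_rot: [0.714, 0.7, -0.001, -0.0]
force: [0.7, -0.5, 0.1]
width: 0.765
grasp_force: 39.6
```

Call:
send_rows(
  commands=[
    {"travel":[0,0,0.2],"dr":[0,0,0]},
    {"travel":[0,0,0.4],"dr":[0,0,0]},
    {"travel":[0,0,0.5],"dr":[0,0,0]},
  ],
)

```text
time_s: 14.52
ee_pos: [0.5999, 0.2477, 0.0867]
tool_rot: [0.714, 0.7, 0.001, 0.0]
force: [-2.8, -1.0, 10.9]
width: 0.77
grasp_force: 40.7
```

Call:
send_rows(
  commands=[
    {"travel":[0,0,0],"dr":[0,0,0]},
    {"travel":[0,0,0],"dr":[0,0,0]},
    {"travel":[0,0,0],"dr":[0,0,0]},
    {"travel":[0,0,0],"dr":[0,0,0]},
  ],
  claw=0.95,
)

```text
time_s: 15.02
ee_pos: [0.5992, 0.2474, 0.0846]
tool_rot: [0.714, 0.7, -0.0, -0.0]
force: [0.6, 0.3, 0.7]
width: 0.976
grasp_force: 0.0
```

Call:
send_rows(
  commands=[
    {"travel":[0,0,-2],"dr":[0,0,0]},
    {"travel":[0,0,-6],"dr":[0,0,0]},
    {"travel":[0,0,-10],"dr":[0,0,0]},
    {"travel":[0,0,-14],"dr":[0,0,0]},
    {"travel":[0,0,-16],"dr":[0,0,0]},
  ],
)

```text
time_s: 15.65
ee_pos: [0.5996, 0.2476, 0.2473]
tool_rot: [0.714, 0.7, 0.001, 0.001]
force: [0.2, -0.3, -0.9]
width: 0.974
grasp_force: 0.0
```

Call:
send_rows(
  commands=[
    {"travel":[-3,-0.3,0],"dr":[0,0,-0.1]},
    {"travel":[-7,-0.8,0],"dr":[0,0,-0.22]},
    {"travel":[-11.5,-1.4,0],"dr":[0,0,-0.34]},
    {"travel":[-16,-2,0],"dr":[0,0,-0.47]},
    {"travel":[-20.1,-2.6,0],"dr":[0,0,-0.6]},
  ],
  claw=1,
)

```text
time_s: 16.27
ee_pos: [0.5691, 0.0455, 0.2448]
tool_rot: [0.473, 0.881, 0.0, 0.0]
force: [0.3, 0.2, -0.0]
width: 1.002
grasp_force: 0.0
```

Call:
send_rows(
  commands=[
    {"travel":[-3,-3,0],"dr":[0,0,-0.12]},
    {"travel":[-6,-6,0],"dr":[0,0,-0.24]},
    {"travel":[-9,-9,0],"dr":[0,0,-0.36]},
    {"travel":[-12,-12,0],"dr":[0,0,-0.48]},
    {"travel":[-15.1,-15.2,0],"dr":[0,0,-0.6]},
  ],
)

```text
time_s: 16.9
ee_pos: [0.5249, -0.164, 0.2448]
tool_rot: [0.192, 0.981, -0.0, 0.0]
force: [-0.1, 0.6, 0.2]
width: 1.001
grasp_force: 0.0
```

Call:
send_rows(
  commands=[
    {"travel":[-0.8,-4,0],"dr":[0,0,-0.1]},
    {"travel":[-1.6,-8,0],"dr":[0,0,-0.2]},
    {"travel":[-2.4,-12,0],"dr":[0,0,-0.3]},
    {"travel":[-3.2,-16.5,0],"dr":[0,0,-0.393]},
    {"travel":[-3.8,-20.2,0],"dr":[0,0,-0.393]},
  ],
)

```text
time_s: 17.52
ee_pos: [0.4831, -0.3656, 0.2446]
tool_rot: [-0.002, 1.0, -0.0, 0.0]
force: [-0.0, -0.5, -0.5]
width: 1.003
grasp_force: 0.0
```

```bash
python3 - <<'E'
from h import *
st(); jars(); print(robot.sense()['joint_positions'])
mk('jar_1_mid','wrist',3);mk('jar_1_mid','scene',3)
E
```

```text
t 17.52 p [ 0.4831 -0.3656  0.2446] R [[-1.0, -0.004, 0.0], [-0.004, 1.0, -0.0], [-0.0, -0.0, -1.0]] F [-0.  -0.5 -0.5] w 1.003 g 0.0
circle 138.5 104.5 36.3 [ 0.4155 -0.4898  0.066 ] Rm 0.0364 [164  85 214]
circle 261.5 166.5 28.1 [ 0.4785 -0.3662  0.066 ] Rm 0.0297 [232 234 235]
[-6.52627228e-01  2.47324081e-01  4.25440356e-01  1.74903925e+00
 -1.49626328e-03 -6.53444212e-01]
jar_1_mid wrist [ 0.4858 -0.3613  0.0328] 0.58
jar_1_mid scene [ 0.4834 -0.364   0.0388] 0.63
```

Call:
send_rows(
  commands=[
    {"travel":[0,0.2,5.5],"dr":[0,0,0]},
    {"travel":[0,0.2,11],"dr":[0,0,0]},
    {"travel":[0,0.2,16],"dr":[0,0,0]},
    {"travel":[0,0.2,19.5],"dr":[0,0,0]},
    {"travel":[0,0.2,21.2],"dr":[0,0,0]},
  ],
  claw=1,
)

```text
time_s: 18.3
ee_pos: [0.4832, -0.3605, 0.0308]
tool_rot: [-0.002, 1.0, 0.001, -0.001]
force: [0.4, -0.1, 0.7]
width: 1.001
grasp_force: 0.0
```

Call:
send_rows(
  commands=[
    {"travel":[0,0,0],"dr":[0,0,0]},
    {"travel":[0,0,0],"dr":[0,0,0]},
    {"travel":[0,0,0],"dr":[0,0,0]},
    {"travel":[0,0,0],"dr":[0,0,0]},
    {"travel":[0,0,0],"dr":[0,0,0]},
  ],
  claw=-0.2,
  squeeze=35,
)

```text
time_s: 18.92
ee_pos: [0.4841, -0.3624, 0.0336]
tool_rot: [-0.002, 1.0, -0.0, 0.001]
force: [1.0, -0.9, 4.7]
width: 0.764
grasp_force: 39.6
```

Call:
send_rows(
  commands=[
    {"travel":[0,0,-3],"dr":[0,0,0]},
    {"travel":[0,0,-8],"dr":[0,0,0]},
    {"travel":[0,0,-13],"dr":[0,0,0]},
    {"travel":[0,0,-17],"dr":[0,0,0]},
    {"travel":[0,0,-19],"dr":[0,0,0]},
  ],
)

```text
time_s: 19.55
ee_pos: [0.4839, -0.3623, 0.2253]
tool_rot: [-0.002, 1.0, -0.001, 0.001]
force: [-0.1, 0.2, -1.1]
width: 0.767
grasp_force: 39.5
```

Call:
send_rows(
  commands=[
    {"travel":[-0.5,3,0],"dr":[0,0,0.06]},
    {"travel":[-1,7,0],"dr":[0,0,0.14]},
    {"travel":[-1.6,11,0],"dr":[0,0,0.22]},
    {"travel":[-2.3,14.5,0],"dr":[0,0,0.31]},
    {"travel":[-3,18,0],"dr":[0,0,0.4]},
  ],
)

```text
time_s: 20.18
ee_pos: [0.513, -0.1808, 0.2226]
tool_rot: [0.199, 0.98, -0.0, -0.0]
force: [0.5, 0.8, -2.0]
width: 0.761
grasp_force: 39.5
```

Call:
send_rows(
  commands=[
    {"travel":[0.6,3.8,0],"dr":[0,0,0.12]},
    {"travel":[1.3,7.7,0],"dr":[0,0,0.24]},
    {"travel":[2,11.6,0],"dr":[0,0,0.36]},
    {"travel":[2.6,15.5,0],"dr":[0,0,0.48]},
    {"travel":[3.2,19.3,0],"dr":[0,0,0.6]},
  ],
)

```text
time_s: 20.8
ee_pos: [0.5582, 0.0097, 0.2226]
tool_rot: [0.48, 0.877, -0.0, -0.0]
force: [1.0, 0.6, -1.7]
width: 0.763
grasp_force: 39.5
```

Call:
send_rows(
  commands=[
    {"travel":[2.5,2.7,0],"dr":[0,0,0.13]},
    {"travel":[5,5.4,0],"dr":[0,0,0.26]},
    {"travel":[7.5,8.1,0],"dr":[0,0,0.39]},
    {"travel":[9.6,10.3,0],"dr":[0,0,0.51]},
    {"travel":[11.1,11.9,0],"dr":[0,0,0.595]},
  ],
)

```text
time_s: 21.42
ee_pos: [0.5978, 0.1676, 0.2222]
tool_rot: [0.715, 0.699, -0.0, -0.0]
force: [0.3, -0.0, -1.2]
width: 0.763
grasp_force: 39.5
```

```bash
python3 - <<'E'
from h import *
st(); go([.598,.165,.088]); robot.grab_frame('wrist')
mk('pocket_1','wrist',3);mk('lid_hinge','wrist',3)
E
```

```text
t 21.43 p [0.5978 0.1676 0.2222] R [[0.024, 1.0, -0.001], [1.0, -0.024, -0.0], [-0.0, -0.001, -1.0]] F [ 0.3 -0.  -1.2] w 0.763 g 39.48455572128296
shift cm [-0.26  0.03 13.42] dr None
pocket_1 wrist [0.6004 0.2473 0.0514] 0.87
pocket_1 wrist [0.5987 0.1616 0.0489] 0.77
lid_hinge wrist [0.6709 0.2478 0.1041] 0.92
lid_hinge wrist [0.6011 0.1642 0.0533] 0.69
```

Call:
send_rows(
  commands=[
    {"travel":[-0.2,0,4],"dr":[0,0,0]},
    {"travel":[-0.2,0,8],"dr":[0,0,0]},
    {"travel":[-0.2,0,11],"dr":[0,0,0]},
    {"travel":[-0.2,0,12.9],"dr":[0,0,0]},
    {"travel":[-0.2,0,13.3],"dr":[0,0,0]},
  ],
)

```text
time_s: 22.2
ee_pos: [0.5973, 0.1636, 0.0889]
tool_rot: [0.714, 0.7, -0.001, -0.0]
force: [-0.2, 0.8, -0.5]
width: 0.759
grasp_force: 39.5
```

Call:
send_rows(
  commands=[
    {"travel":[0,0,0.2],"dr":[0,0,0]},
    {"travel":[0,0,0.4],"dr":[0,0,0]},
    {"travel":[0,0,0.4],"dr":[0,0,0]},
  ],
)

```text
time_s: 22.58
ee_pos: [0.5984, 0.1645, 0.0876]
tool_rot: [0.714, 0.7, 0.001, 0.001]
force: [-2.5, -0.1, 5.4]
width: 0.767
grasp_force: 40.2
```

Call:
send_rows(
  commands=[
    {"travel":[0,0,0],"dr":[0,0,0]},
    {"travel":[0,0,0],"dr":[0,0,0]},
    {"travel":[0,0,0],"dr":[0,0,0]},
    {"travel":[0,0,0],"dr":[0,0,0]},
  ],
  claw=0.95,
)

```text
time_s: 23.08
ee_pos: [0.5977, 0.1643, 0.0856]
tool_rot: [0.714, 0.7, -0.0, -0.0]
force: [-0.6, -0.4, 0.4]
width: 0.971
grasp_force: 0.0
```

Call:
send_rows(
  commands=[
    {"travel":[0,0,-2],"dr":[0,0,0]},
    {"travel":[0,0,-6],"dr":[0,0,0]},
    {"travel":[0,0,-10],"dr":[0,0,0]},
    {"travel":[0,0,-14],"dr":[0,0,0]},
    {"travel":[0,0,-16],"dr":[0,0,0]},
  ],
)

```text
time_s: 23.7
ee_pos: [0.5982, 0.1644, 0.2483]
tool_rot: [0.714, 0.7, 0.001, 0.001]
force: [0.8, 0.1, 0.2]
width: 0.978
grasp_force: 0.0
```

```bash
python3 - <<'E'
from h import *
st(); save(['wrist'],'w4.png')
for n in ['lid_hinge','lid_front','keeper','lever_pivot','lever_tip','latch_bar']:
  for c in ('scene','top','wrist'):
    if n=='lid_hinge': robot.grab_frame(c)
    mk(n,c)
E
```

```text
t 23.7 p [0.5982 0.1644 0.2483] R [[0.021, 1.0, 0.003], [1.0, -0.021, 0.001], [0.001, 0.003, -1.0]] F [0.8 0.1 0.2] w 0.978 g 0.0
lid_hinge scene [0.6878 0.2473 0.253 ] 0.51
lid_hinge wrist [5.990e-01 2.472e-01 1.000e-04] 0.74
lid_front scene [0.7023 0.2564 0.2336] 0.69
lid_front wrist [0.706 0.25  0.23 ] 0.94
keeper scene [0.687  0.2509 0.2539] 0.87
keeper wrist [0.6854 0.2509 0.2545] 0.97
lever_pivot scene [0.6862 0.252  0.2546] 0.72
lever_pivot wrist [0.5152 0.2518 0.0716] 0.79
lever_tip scene [0.4626 0.2541 0.1147] 0.66
lever_tip wrist [0.4711 0.2531 0.1111] 0.58
latch_bar scene [0.4622 0.2516 0.1288] 0.63
latch_bar wrist [0.4671 0.2527 0.1259] 0.62
```

View pics/w4.png

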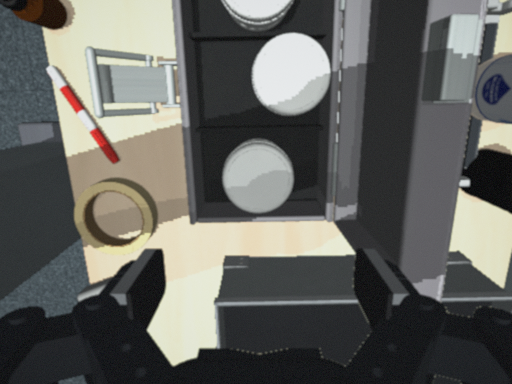

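The wrist view shows jars at (258,177) right, (291,73) middle and (258,5) left. The middle jar looks shifted towards the hinge, so I'll check whether it stands upright and how high.

```bash
python3 - <<'E'
from h import *
im=cv2.imread('pics/w4.png')
for uv,r in [((258,177),36),((291,73),39)]:
    for z in (.12,.13,.14): print(uv,z,np.round(pix('wrist',uv,z),4),'R',np.round(np.linalg.norm(pix('wrist',uv,z)-pix('wrist',(uv[0]+r,uv[1]),z)),4))
s=robot.grab_frame('scene'); a=cv2.resize(s[105:210,150:270,::-1],None,fx=5.5,fy=5.5,interpolation=cv2.INTER_CUBIC)
cv2.imwrite('pics/s4.png',a)
E
```

```text
(258, 177) 0.12 [0.5962 0.1679 0.12  ] R 0.0325
(258, 177) 0.13 [0.5962 0.1703 0.13  ] R 0.0314
(258, 177) 0.14 [0.5963 0.1726 0.14  ] R 0.0303
(291, 73) 0.12 [0.6253 0.2556 0.12  ] R 0.0323
(291, 73) 0.13 [0.6244 0.2549 0.13  ] R 0.0312
(291, 73) 0.14 [0.6235 0.2543 0.14  ] R 0.0301
```

View pics/s4.png

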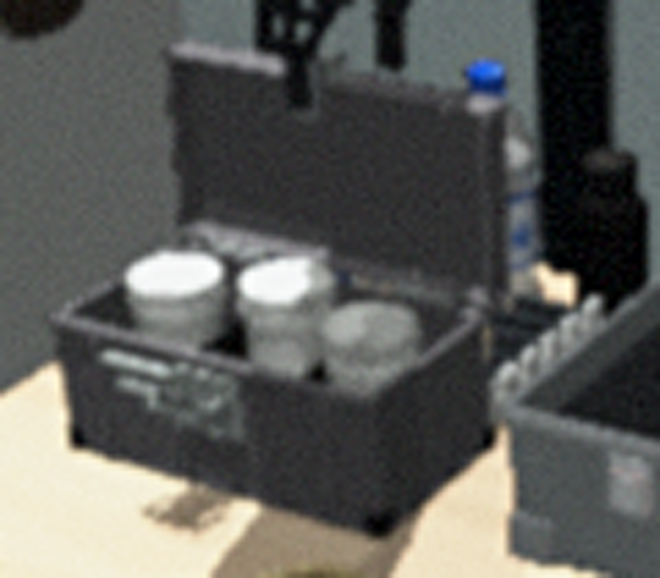

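The middle jar stands upright but sits about 25 mm back in its own pocket, which is fine. Next I close the lid, which is at about 1.61 rad: one open finger goes behind its top edge and draws it forward.

Call:
send_rows(
  commands=[
    {"travel":[0,0,-3],"dr":[0,0,0]},
    {"travel":[0,0,-7],"dr":[0,0,0]},
    {"travel":[1.5,2,-7.5],"dr":[0,0,0]},
    {"travel":[3,5,-7.5],"dr":[0,0,0]},
    {"travel":[4.5,7.2,-7.5],"dr":[0,0,0]},
  ],
  claw=1,
)

```text
time_s: 25.48
ee_pos: [0.6714, 0.208, 0.3208]
tool_rot: [0.715, 0.7, 0.0, 0.0]
force: [1.3, -0.0, 0.7]
width: 0.998
grasp_force: 0.0
```

Call:
send_rows(
  commands=[
    {"travel":[0,0,0],"dr":[0,0,0]},
    {"travel":[0,0,0],"dr":[0,0,0]},
  ],
)

```text
time_s: 25.72
ee_pos: [0.6708, 0.2077, 0.3214]
tool_rot: [0.714, 0.7, 0.001, 0.0]
force: [-0.8, -0.1, 0.3]
width: 0.999
grasp_force: 0.0
```

```bash
python3 - <<'E'
from h import *
st();print(robot.sense()['joint_positions']); go([.671,.209,.215]); robot.grab_frame('wrist');mk('lid_front','wrist');mk('keeper','wrist')
E
```

```text
t 25.73 p [0.6708 0.2077 0.3214] R [[0.021, 1.0, 0.001], [1.0, -0.021, 0.0], [0.0, 0.001, -1.0]] F [-0.8 -0.1  0.3] w 0.999 g 0.0
[ 3.00331572e-01  6.98996171e-01  1.22276485e+00  2.09303894e+00
 -5.47238682e-05  1.89206617e+00]
shift cm [ 0.12  0.   10.64] dr None
lid_front wrist [0.7056 0.2488 0.228 ] 0.65
keeper wrist [0.6837 0.253  0.2556] 0.69
```

Call:
send_rows(
  commands=[
    {"travel":[0,0.1,2],"dr":[0,0,0]},
    {"travel":[0,0.1,4.5],"dr":[0,0,0]},
    {"travel":[0,0.1,7],"dr":[0,0,0]},
    {"travel":[0,0.1,9],"dr":[0,0,0]},
    {"travel":[0,0.1,10.6],"dr":[0,0,0]},
  ],
)

```text
time_s: 26.5
ee_pos: [0.6713, 0.2074, 0.2165]
tool_rot: [0.715, 0.7, 0.002, 0.001]
force: [-1.4, 0.7, 0.5]
width: 1.003
grasp_force: 0.0
```

```bash
python3 - <<'E'
from h import *
st();print(robot.sense()['joint_positions'])
E
```

```text
t 26.5 p [0.6713 0.2074 0.2165] R [[0.021, 1.0, 0.003], [1.0, -0.021, 0.001], [0.001, 0.003, -1.0]] F [-1.4  0.7  0.5] w 1.003 g 0.0
[ 2.99667887e-01  4.94883109e-01  6.93388977e-01  1.76585813e+00
 -1.25785690e-05  1.89171830e+00]
```

Call:
send_rows(
  commands=[
    {"travel":[0,-0.8,0],"dr":[0,0,0]},
    {"travel":[0,-1.6,0],"dr":[0,0,0]},
    {"travel":[0,-2.5,0],"dr":[0,0,0]},
    {"travel":[0,-3.5,0],"dr":[0,0,0]},
    {"travel":[0,-4.7,0],"dr":[0,0,0]},
  ],
)

```text
time_s: 27.12
ee_pos: [0.624, 0.2088, 0.215]
tool_rot: [0.714, 0.7, 0.0, 0.0]
force: [0.7, 0.7, -0.9]
width: 1.003
grasp_force: 0.0
```

Call:
send_rows(
  commands=[
    {"travel":[0,-1.3,0.1],"dr":[0,0,0]},
    {"travel":[0,-2.5,0.3],"dr":[0,0,0]},
    {"travel":[0,-3.7,0.7],"dr":[0,0,0]},
    {"travel":[0,-4.8,1.2],"dr":[0,0,0]},
    {"travel":[0,-5.9,1.8],"dr":[0,0,0]},
  ],
)

```text
time_s: 27.75
ee_pos: [0.565, 0.2101, 0.1969]
tool_rot: [0.714, 0.7, 0.0, 0.0]
force: [0.1, -1.0, -0.1]
width: 1.002
grasp_force: 0.0
```

```bash
python3 - <<'E'
from h import *
st(); robot.grab_frame('wrist');mk('lid_front','wrist');mk('keeper','wrist')
robot.grab_frame('scene');mk('lid_front','scene');mk('keeper','scene')
robot.grab_frame('top');mk('lid_front','top');mk('keeper','top')
E
```

```text
t 27.75 p [0.565  0.2101 0.1969] R [[0.021, 1.0, 0.001], [1.0, -0.021, 0.0], [0.0, 0.001, -1.0]] F [ 0.1 -1.  -0.1] w 1.002 g 0.0
lid_front scene [0.7031 0.2558 0.2333] 0.92
keeper scene [0.6835 0.2483 0.2592] 0.59
lid_front top [0.7011 0.2495 0.2314] 0.7
keeper top [0.6898 0.2513 0.2564] 0.69
```

```bash
python3 - <<'E'
from h import *
a=robot.grab_frame('scene')[:,:,::-1];w=robot.grab_frame('wrist')[:,:,::-1]
a=cv2.resize(a[60:220,110:300],(428,360),interpolation=cv2.INTER_CUBIC);w=cv2.resize(w,(370,360))
cv2.imwrite('pics/z5.png',np.hstack([a,w]))
for p in ([.705,.25,.249],[.671,.25,.106],[.6,.25,.105]): print(proj('scene',p),proj('wrist',p))
E
```

```text
[211.24681995 116.11783669] [656.27324716 183.62973982]
[209.01733831 154.06135976] [395.79750235 138.39472648]
[198.0108572 161.5686419] [303.09316124 140.15384017]
```

View pics/z5.png

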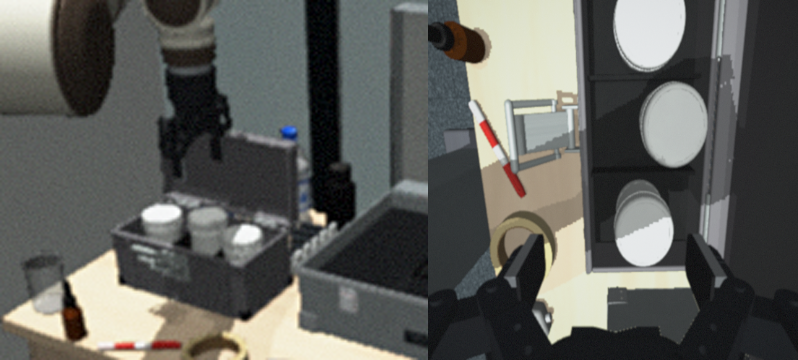

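```bash
python3 - <<'E'
from h import *
s=robot.sense();k=robot.calibration('wrist');K,Rm,t=map(np.array,(k['camera_matrix'],k['R'],k['t']))
A=R.from_quat(s['tool_rot']).as_matrix();o=A.T@(-Rm.T@t-s['ee_pos']);print('cam in tool',o.round(3),'axis',(A.T@Rm.T[:,2]).round(3))
for uv,y in [((151,256),-.0425),((362,261),.0425),((160,252),-.0425),((353,255),.0425)]:
    d=A.T@Rm.T@np.linalg.inv(K)@np.array([*uv,1.]); print(uv,(o+d*(y-o[1])/d[1]).round(4))
w=robot.grab_frame('wrist')[:,:,::-1];cv2.imwrite('pics/w6.png',cv2.resize(w[220:384,80:440],(790,360),interpolation=cv2.INTER_CUBIC))
E
```

```text
cam in tool [ 0.071 -0.001 -0.164] axis [-0.28  0.    0.96]
(151, 256) [ 0.0131 -0.0425 -0.0486]
(362, 261) [ 0.006   0.0425 -0.039 ]
(160, 252) [ 0.0094 -0.0425 -0.0377]
(353, 255) [ 0.0024  0.0425 -0.0263]
```

View pics/w6.png

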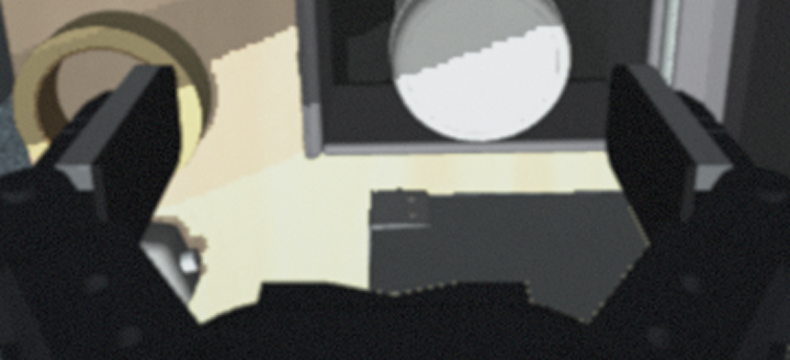

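The crop shows the open fingertips at about (161,252) and (366,252) in the full image. They end 20–30 mm behind the TCP, so the finger passed just over the lid edge. I'll go back and reach lower.

Call:
send_rows(
  commands=[
    {"travel":[0,0,-5],"dr":[0,0,0]},
    {"travel":[0,0,-10],"dr":[0,0,0]},
    {"travel":[-0.4,3,-12.3],"dr":[0,0,0]},
    {"travel":[-0.9,7,-12.3],"dr":[0,0,0]},
    {"travel":[-0.9,10.7,-12.3],"dr":[0,0,0]},
  ],
)

```text
time_s: 28.98
ee_pos: [0.6688, 0.1986, 0.3208]
tool_rot: [0.715, 0.699, 0.001, 0.0]
force: [1.1, -0.0, -0.0]
width: 1.001
grasp_force: 0.0
```

Call:
send_rows(
  commands=[
    {"travel":[0,0,3],"dr":[0,0,0]},
    {"travel":[0,0,6],"dr":[0,0,0]},
    {"travel":[0,0,8.5],"dr":[0,0,0]},
    {"travel":[0,0,10.5],"dr":[0,0,0]},
    {"travel":[0,0,11.9],"dr":[0,0,0]},
  ],
)

```text
time_s: 29.6
ee_pos: [0.6674, 0.199, 0.2001]
tool_rot: [0.715, 0.7, -0.001, -0.0]
force: [0.3, 0.9, 0.9]
width: 1.003
grasp_force: 0.0
```

Call:
send_rows(
  commands=[
    {"travel":[0,-0.5,0],"dr":[0,0,0]},
    {"travel":[0,-1,0],"dr":[0,0,0]},
    {"travel":[0,-1.5,0],"dr":[0,0,0]},
    {"travel":[0,-2,0],"dr":[0,0,0]},
  ],
)

```text
time_s: 30.1
ee_pos: [0.6479, 0.1997, 0.2028]
tool_rot: [0.715, 0.7, 0.001, 0.001]
force: [3.1, 0.2, 2.6]
width: 1.002
grasp_force: 1.8
```

```bash
python3 - <<'E'
from h import *
st(); robot.grab_frame('scene');mk('lid_front','scene');mk('keeper','scene')
robot.grab_frame('wrist');mk('lid_front','wrist');mk('keeper','wrist')
E
```

```text
t 30.1 p [0.6479 0.1997 0.2028] R [[0.021, 1.0, 0.003], [1.0, -0.021, 0.001], [0.001, 0.002, -1.0]] F [3.1 0.2 2.6] w 1.002 g 1.796259592883871
lid_front scene [ 6.003e-01  2.470e-01 -1.000e-04] 0.24
keeper scene [0.6725 0.2518 0.2528] 0.96
lid_front wrist [0.6906 0.25   0.2295] 0.61
keeper wrist [0.6675 0.2501 0.2542] 0.62
```

Call:
send_rows(
  commands=[
    {"travel":[0,-1.2,0],"dr":[0,0,0]},
    {"travel":[0,-2.4,0],"dr":[0,0,0]},
    {"travel":[0,-3.7,0],"dr":[0,0,0]},
    {"travel":[0,-4.9,0.3],"dr":[0,0,0]},
    {"travel":[0,-6.1,0.6],"dr":[0,0,0]},
  ],
)

```text
time_s: 31.02
ee_pos: [0.5865, 0.2005, 0.1954]
tool_rot: [0.715, 0.7, -0.0, 0.0]
force: [2.6, -0.9, -0.0]
width: 1.0
grasp_force: 1.1
```

Call:
send_rows(
  commands=[
    {"travel":[0,-1.1,0.5],"dr":[0,0,0]},
    {"travel":[0,-2.2,1],"dr":[0,0,0]},
    {"travel":[0,-3.2,1.7],"dr":[0,0,0]},
    {"travel":[0,-3.2,1.7],"dr":[0,0,0]},
  ],
)

```text
time_s: 31.52
ee_pos: [0.5539, 0.2015, 0.1781]
tool_rot: [0.714, 0.7, -0.001, -0.0]
force: [0.3, 0.5, 0.6]
width: 0.998
grasp_force: 0.0
```

```bash
python3 - <<'E'
from h import *
st()
for c in('scene','wrist','top'): robot.grab_frame(c);mk('lid_front',c);mk('keeper',c)
E
```

```text
t 31.52 p [0.5539 0.2015 0.1781] R [[0.021, 1.0, -0.001], [1.0, -0.021, -0.0], [-0.0, -0.001, -1.0]] F [0.3 0.5 0.6] w 0.998 g 0.0
lid_front scene [0.5981 0.2564 0.2161] 0.78
keeper scene [0.5663 0.2487 0.2153] 0.57
lid_front wrist [0.5993 0.2502 0.212 ] 0.62
keeper wrist [0.5661 0.2528 0.2119] 0.74
```

Call:
send_rows(
  commands=[
    {"travel":[0,0.3,-4],"dr":[0,0,0]},
    {"travel":[0,0.3,-8.2],"dr":[0,0,0]},
    {"travel":[1.2,3,-8.2],"dr":[0,0,0]},
    {"travel":[2.4,6,-8.2],"dr":[0,0,0]},
    {"travel":[2.4,6,-8.2],"dr":[0,0,0]},
  ],
)

```text
time_s: 32.6
ee_pos: [0.6164, 0.2247, 0.2583]
tool_rot: [0.714, 0.7, -0.001, -0.001]
force: [0.4, -0.1, 0.1]
width: 0.999
grasp_force: 0.0
```

Call:
send_rows(
  commands=[
    {"travel":[0,0,0],"dr":[0,0,0]},
    {"travel":[0,0,0],"dr":[0,0,0]},
    {"travel":[0,0,0],"dr":[0,0,0]},
    {"travel":[0,0,0],"dr":[0,0,0]},
    {"travel":[0,0,0],"dr":[0,0,0]},
  ],
  claw=-1,
)

```text
time_s: 33.22
ee_pos: [0.615, 0.2242, 0.2607]
tool_rot: [0.714, 0.7, 0.0, 0.0]
force: [-0.2, 0.1, -0.1]
width: 0.001
grasp_force: 0.0
```

```bash
python3 - <<'E'
from h import *
st()
for p in ([.608,.225,.224],[.584,.225,.198],[.566,.225,.168],[.556,.225,.142],[.552,.225,.131]): go(p)
E
```

```text
t 33.23 p [0.615  0.2242 0.2607] R [[0.021, 1.0, 0.0], [1.0, -0.021, 0.0], [0.0, 0.0, -1.0]] F [-0.2  0.1 -0.1] w 0.001 g 0.0
shift cm [ 0.07 -0.7   3.67] dr None
shift cm [ 0.02 -3.1   6.27] dr None
shift cm [-0.02 -4.9   9.27] dr None
shift cm [-0.04 -5.91 11.87] dr None
shift cm [-0.05 -6.31 12.97] dr None
```

Call:
send_rows(
  commands=[
    {"travel":[0,-0.7,2],"dr":[0,0,0]},
    {"travel":[0,-0.7,3.7],"dr":[0,0,0]},
    {"travel":[0,-1.9,5],"dr":[0,0,0]},
    {"travel":[0,-3.1,6.3],"dr":[0,0,0]},
    {"travel":[0,-4,7.8],"dr":[0,0,0]},
  ],
)

```text
time_s: 33.85
ee_pos: [0.574, 0.2251, 0.1839]
tool_rot: [0.714, 0.7, 0.0, -0.0]
force: [0.4, -0.3, 2.1]
width: -0.0
grasp_force: 1.0
```

Call:
send_rows(
  commands=[
    {"travel":[0,-0.9,1.5],"dr":[0,0,0]},
    {"travel":[0,-1.5,2.9],"dr":[0,0,0]},
    {"travel":[0,-1.9,4.1],"dr":[0,0,0]},
    {"travel":[0,-2.2,4.8],"dr":[0,0,0]},
    {"travel":[0,-2.3,5.2],"dr":[0,0,0]},
  ],
)

```text
time_s: 34.48
ee_pos: [0.552, 0.2255, 0.1302]
tool_rot: [0.714, 0.7, -0.0, -0.0]
force: [-0.8, -0.3, 2.1]
width: -0.003
grasp_force: 0.7
```

```bash
python3 - <<'E'
from h import *
st()
for c in('scene','wrist','top'): robot.grab_frame(c);mk('lid_front',c);mk('keeper',c);mk('handle_grip',c)
E
```

```text
t 34.48 p [0.552  0.2255 0.1302] R [[0.021, 1.0, -0.0], [1.0, -0.021, -0.0], [-0.0, -0.0, -1.0]] F [-0.8 -0.3  2.1] w -0.003 g 0.7377007406739722
lid_front scene [0.5525 0.2568 0.1553] 0.87
keeper scene [0.5254 0.2487 0.1379] 0.71
handle_grip scene [0.6659 0.2499 0.1449] 0.43
keeper wrist [0.5214 0.2547 0.1343] 0.61
handle_grip wrist [0.6637 0.2513 0.1524] 0.72
lid_front top [0.5511 0.2499 0.1469] 0.85
keeper top [0.5301 0.2518 0.1379] 0.92
handle_grip top [0.6593 0.2486 0.1433] 0.5
```

Call:
send_rows(
  commands=[
    {"travel":[0,-0.1,0.5],"dr":[0,0,0]},
    {"travel":[0,-0.1,0.9],"dr":[0,0,0]},
    {"travel":[0,-0.2,1.2],"dr":[0,0,0]},
    {"travel":[0,-0.2,1.4],"dr":[0,0,0]},
    {"travel":[0,-0.2,1.5],"dr":[0,0,0]},
  ],
)

```text
time_s: 35.7
ee_pos: [0.55, 0.2256, 0.1153]
tool_rot: [0.714, 0.7, -0.0, -0.0]
force: [-0.5, -0.3, 0.9]
width: -0.0
grasp_force: 0.7
```

Call:
send_rows(
  commands=[
    {"travel":[0,0,0.2],"dr":[0,0,0]},
    {"travel":[0,0,0.3],"dr":[0,0,0]},
    {"travel":[0,0,0.4],"dr":[0,0,0]},
  ],
)

```text
time_s: 36.08
ee_pos: [0.5502, 0.2256, 0.1123]
tool_rot: [0.715, 0.7, 0.0, 0.0]
force: [-3.8, -0.7, 11.0]
width: 0.002
grasp_force: 5.7
```

Call:
send_rows(
  commands=[
    {"travel":[0,0,-3],"dr":[0,0,0]},
    {"travel":[0,0,-8],"dr":[0,0,0]},
    {"travel":[0,-2,-12],"dr":[0,0,0]},
    {"travel":[-2,-6,-14],"dr":[0,0,0]},
    {"travel":[-6,-8,-14],"dr":[0,0,0]},
  ],
)

```text
time_s: 36.7
ee_pos: [0.4683, 0.1677, 0.2533]
tool_rot: [0.714, 0.7, 0.001, 0.001]
force: [0.2, 0.3, 0.3]
width: 0.001
grasp_force: 0.0
```

```bash
python3 - <<'E'
from h import *
st(); ims={}
for c in('scene','wrist','top'):
    ims[c]=robot.grab_frame(c)[:,:,::-1]
    for n in ['keeper','handle_grip','lid_front','lever_pivot','lever_tip','latch_bar']: mk(n,c)
a=cv2.resize(ims['wrist'],(480,360));b=cv2.resize(ims['scene'][110:210,140:260],(320,267),interpolation=cv2.INTER_CUBIC)
cv2.imwrite('pics/z7.png',np.hstack([a,cv2.copyMakeBorder(b,0,93,0,0,cv2.BORDER_CONSTANT)]))
E
```

```text
t 36.7 p [0.4683 0.1677 0.2533] R [[0.019, 1.0, 0.003], [1.0, -0.019, 0.001], [0.001, 0.003, -1.0]] F [0.2 0.3 0.3] w 0.001 g 0.0
handle_grip scene [0.6605 0.2486 0.143 ] 0.46
lid_front scene [0.5467 0.2554 0.134 ] 0.98
lever_pivot scene [0.5123 0.2508 0.0735] 0.62
lever_tip scene [0.376  0.332  0.0024] 0.73
latch_bar scene [0.4662 0.2538 0.1254] 0.38
keeper wrist [0.5221 0.2526 0.1155] 0.8
handle_grip wrist [0.6561 0.2457 0.1499] 0.92
lid_front wrist [0.5472 0.2504 0.1315] 0.68
lever_pivot wrist [0.514  0.2528 0.0731] 0.67
lever_tip wrist [0.4708 0.253  0.1131] 0.69
latch_bar wrist [0.4686 0.2514 0.1236] 0.82
keeper top [0.5233 0.252  0.1178] 0.97
handle_grip top [0.6552 0.2475 0.1426] 0.65
lid_front top [0.5954 0.1632 0.0565] 0.52
```

View pics/z7.png

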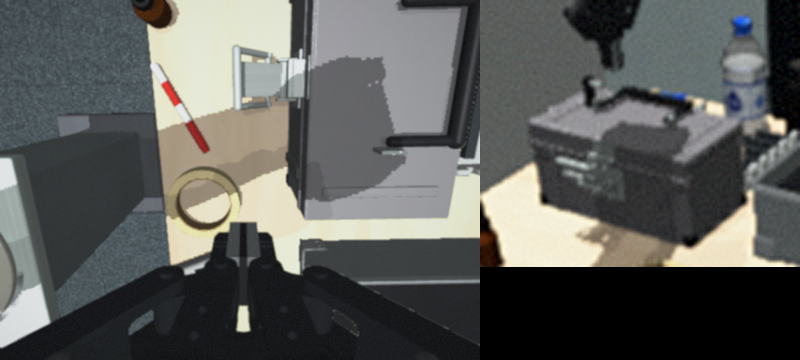

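The lid is closed: the keeper reads (.522,.252,.1155), as it should. Before working the latch I check the offset of the closed fingertips, whose far end is at about (259,238) in the full image.

```bash
python3 - <<'E'
from h import *
s=robot.sense();A=R.from_quat(s['tool_rot'])
for z in (0,-.01,-.02,-.03): print(z,[proj('wrist',s['ee_pos']+A.apply([x,0,z])).round(0) for x in(.011,0,-.011)])
w=robot.grab_frame('wrist')
for v in range(222,262,2): print(v,w[v,252:268:4].mean(1).astype(int))
for x,z in ((.436,.25),(.436,.1025),(.49,.1025)): go([x,.2525,z])
E
```

```text
0 [array([260., 218.]), array([260., 237.]), array([260., 255.])]
-0.01 [array([261., 224.]), array([261., 245.]), array([260., 264.])]
-0.02 [array([261., 232.]), array([261., 253.]), array([261., 274.])]
-0.03 [array([261., 241.]), array([261., 263.]), array([261., 285.])]
222 [212 160 218 218]
224 [213 215 217 218]
226 [213 214 217 217]
228 [213 215 218 217]
230 [211 217 217 217]
232 [213 217 218 216]
234 [212 218 218 218]
236 [173 169 167 174]
238 [73 52 36 75]
240 [72 43 17 69]
242 [69 37 28 70]
244 [69 36 22 67]
246 [72 40 25 67]
248 [71 35 19 69]
250 [71 35 28 68]
252 [70 34 18 69]
254 [69 32 20 69]
256 [68 31 23 70]
258 [71 34 21 70]
260 [73 26 23 68]
shift cm [ 8.45 -3.47  0.15] dr None
shift cm [ 8.45 -3.47 14.9 ] dr None
shift cm [ 8.57  1.93 14.9 ] dr None
```

The fingertip end lies about 22 mm behind the TCP, which matches the lid contact. Now I flip the bail over towards the keeper.

Call:
send_rows(
  commands=[
    {"travel":[3,-2,0],"dr":[0,0,0]},
    {"travel":[6,-3.5,0],"dr":[0,0,0]},
    {"travel":[8.5,-3.5,2],"dr":[0,0,0]},
    {"travel":[8.5,-3.5,7],"dr":[0,0,0]},
    {"travel":[8.5,-3.5,11],"dr":[0,0,0]},
  ],
)

```text
time_s: 38.42
ee_pos: [0.4354, 0.2533, 0.1397]
tool_rot: [0.714, 0.7, -0.0, -0.0]
force: [-0.2, 0.8, 0.7]
width: 0.002
grasp_force: 0.0
```

Call:
send_rows(
  commands=[
    {"travel":[0,0,2.5],"dr":[0,0,0]},
    {"travel":[0,0,3.9],"dr":[0,0,0]},
    {"travel":[0,0,3.9],"dr":[0,0,0]},
  ],
)

```text
time_s: 38.8
ee_pos: [0.4355, 0.2528, 0.1021]
tool_rot: [0.715, 0.7, -0.0, -0.0]
force: [0.3, 0.6, 0.8]
width: 0.003
grasp_force: 0.0
```

```bash
python3 - <<'E'
from h import *
st();go([.436,.2525,.1035]);robot.grab_frame('wrist');mk('latch_bar','wrist');mk('lever_tip','wrist')
robot.grab_frame('top');mk('latch_bar','top');mk('lever_tip','top')
E
```

```text
t 38.8 p [0.4355 0.2528 0.1021] R [[0.021, 1.0, -0.001], [1.0, -0.021, -0.0], [-0.0, -0.001, -1.0]] F [0.3 0.6 0.8] w 0.003 g 0.0
shift cm [-0.03  0.05 -0.14] dr None
latch_bar wrist [0.4645 0.2514 0.1247] 0.68
lever_tip wrist [0.4726 0.2528 0.1146] 0.63
latch_bar top [0.4615 0.2491 0.1263] 0.57
lever_tip top [0.4676 0.2494 0.1105] 0.72
```

Call:
send_rows(
  commands=[
    {"travel":[0,1,0],"dr":[0,0,0]},
    {"travel":[0,2,-0.1],"dr":[0,0,0]},
    {"travel":[0,3,-0.3],"dr":[0,0,0]},
    {"travel":[0,4,-0.4],"dr":[0,0,0]},
    {"travel":[0,5,-0.4],"dr":[0,0,0]},
  ],
)

```text
time_s: 39.72
ee_pos: [0.4866, 0.252, 0.1065]
tool_rot: [0.715, 0.7, 0.0, 0.0]
force: [-0.2, 2.0, 0.8]
width: -0.001
grasp_force: 0.7
```

Call:
send_rows(
  commands=[
    {"travel":[0,0.7,0],"dr":[0,0,0]},
    {"travel":[0,0.7,0],"dr":[0,0,0]},
    {"travel":[0,0,-2],"dr":[0,0,0]},
    {"travel":[0,-1,-6],"dr":[0,0,0]},
    {"travel":[-5,-4,-9],"dr":[0,0,0]},
  ],
)

```text
time_s: 40.35
ee_pos: [0.4459, 0.2059, 0.1956]
tool_rot: [0.714, 0.701, -0.0, -0.0]
force: [0.5, -0.9, 0.1]
width: -0.0
grasp_force: 0.0
```

```bash
python3 - <<'E'
from h import *
st()
for c in('wrist','top','scene'): 
    im=robot.grab_frame(c);mk('latch_bar',c);mk('lever_tip',c);mk('keeper',c)
    if c=='wrist': cv2.imwrite('pics/w8.png',im[:,:,::-1])
E
```

```text
t 40.35 p [0.4459 0.2059 0.1956] R [[0.019, 1.0, -0.0], [1.0, -0.019, -0.0], [-0.0, -0.0, -1.0]] F [ 0.5 -0.9  0.1] w -0.0 g 0.0
latch_bar wrist [0.5227 0.2539 0.1194] 0.61
lever_tip wrist [0.4625 0.2497 0.0949] 0.64
keeper wrist [0.5199 0.2529 0.1109] 0.94
latch_bar top [0.6542 0.2498 0.1423] 0.68
lever_tip top [0.5251 0.2544 0.1181] 0.31
keeper top [0.5247 0.2541 0.1178] 0.8
latch_bar scene [0.5289 0.2535 0.1236] 0.61
lever_tip scene [0.4541 0.2547 0.0953] 0.57
keeper scene [0.5226 0.2504 0.1149] 0.8
```

View pics/w8.png

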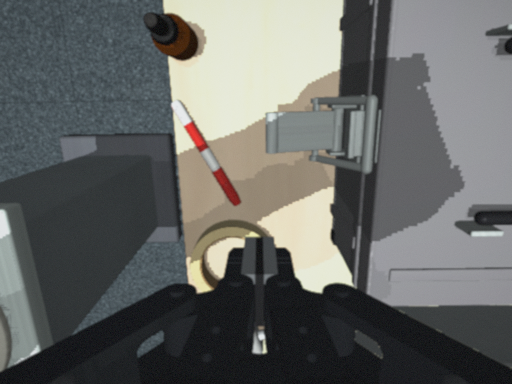

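The bail has swung over: its bar is at the keeper, (372,133) in the image, at x≈.523 behind the lip. The lever tip is at (270,133), so φ≈1.96. I'll press the lever down from above.

Call:
send_rows(
  commands=[
    {"travel":[2.5,0.5,0],"dr":[0,0,0]},
    {"travel":[4.7,0.9,0],"dr":[0,0,0]},
    {"travel":[4.7,0.9,5],"dr":[0,0,0]},
    {"travel":[4.7,0.9,9],"dr":[0,0,0]},
    {"travel":[4.7,0.9,11],"dr":[0,0,0]},
  ],
)

```text
time_s: 41.58
ee_pos: [0.4551, 0.2521, 0.0823]
tool_rot: [0.714, 0.7, -0.002, -0.0]
force: [0.0, 0.4, -0.1]
width: 0.004
grasp_force: 0.0
```

Call:
send_rows(
  commands=[
    {"travel":[0,0,1],"dr":[0,0,0]},
    {"travel":[0,0,2],"dr":[0,0,0]},
    {"travel":[0,0,3],"dr":[0,0,0]},
    {"travel":[0,0,3.8],"dr":[0,0,0]},
    {"travel":[0,0,4.6],"dr":[0,0,0]},
  ],
)

```text
time_s: 42.2
ee_pos: [0.4566, 0.252, 0.039]
tool_rot: [0.715, 0.7, 0.001, 0.0]
force: [0.2, 0.5, 1.7]
width: 0.001
grasp_force: 0.8
```

```bash
python3 - <<'E'
from h import *
st()
for c in('wrist','top','scene'): 
    im=robot.grab_frame(c);mk('latch_bar',c);mk('lever_tip',c);mk('keeper',c)
E
```

```text
t 42.2 p [0.4566 0.252  0.039 ] R [[0.021, 1.0, 0.001], [1.0, -0.021, 0.0], [0.0, 0.001, -1.0]] F [0.2 0.5 1.7] w 0.001 g 0.8436703989673333
latch_bar wrist [0.5247 0.2528 0.1103] 0.84
keeper wrist [0.5237 0.2505 0.1159] 0.84
latch_bar top [0.521  0.2506 0.117 ] 0.5
lever_tip top [0.4569 0.2514 0.0552] 0.66
keeper top [0.5224 0.2526 0.1195] 0.88
latch_bar scene [0.524  0.2532 0.1162] 0.41
lever_tip scene [0.456  0.2536 0.0561] 0.45
keeper scene [0.5255 0.2496 0.1139] 0.57
```

Call:
send_rows(
  commands=[
    {"travel":[0,0,0.5],"dr":[0,0,0]},
    {"travel":[0,0,1.0],"dr":[0,0,0]},
    {"travel":[0,0,1.4],"dr":[0,0,0]},
    {"travel":[0,0,1.7],"dr":[0,0,0]},
  ],
)

```text
time_s: 43.3
ee_pos: [0.4563, 0.2519, 0.0219]
tool_rot: [0.715, 0.7, 0.0, 0.0]
force: [1.7, -1.3, 2.8]
width: 0.002
grasp_force: 1.2
```

```bash
python3 - <<'E'
from h import *
st()
for c in('wrist','top','scene'): 
    im=robot.grab_frame(c);mk('latch_bar',c);mk('lever_tip',c)
# tilted press plan: t=0.9
t=.9;A=np.array([[0.02,np.cos(t),np.sin(t)],[1,-.02,0],[0,np.sin(t),-np.cos(t)]])
go([.40,.2525,.12],A)
E
```

```text
t 43.3 p [0.4563 0.2519 0.0219] R [[0.021, 1.0, 0.0], [1.0, -0.021, 0.0], [0.0, 0.0, -1.0]] F [ 1.7 -1.3  2.8] w 0.002 g 1.2386907264590263
lever_tip wrist [0.4691 0.2489 0.0374] 0.73
latch_bar top [0.519  0.2497 0.1164] 0.51
lever_tip top [0.4641 0.2495 0.0353] 0.66
latch_bar scene [0.5246 0.2535 0.1133] 0.52
lever_tip scene [0.4596 0.2532 0.0396] 0.53
shift cm [-0.06 -5.6  -9.8 ] dr [-0.9    0.01  -0.001]
```

Call:
send_rows(
  commands=[
    {"travel":[0,-0.5,-3],"dr":[0,0,0]},
    {"travel":[0,-2.5,-7],"dr":[0,0,0]},
    {"travel":[0,-5,-10],"dr":[-0.1,0,0]},
    {"travel":[0,-6.5,-11],"dr":[-0.25,0,0]},
    {"travel":[0,-7,-11],"dr":[-0.4,0,0]},
  ],
)

```text
time_s: 44.38
ee_pos: [0.3863, 0.2538, 0.134]
tool_rot: [0.7, 0.685, 0.142, 0.143]
force: [-0.9, -0.5, 0.8]
width: -0.001
grasp_force: 0.0
```

Call:
send_rows(
  commands=[
    {"travel":[0,0,0],"dr":[-0.15,0,0]},
    {"travel":[0,0,0],"dr":[-0.3,0,0]},
    {"travel":[0,0,0],"dr":[-0.45,0,0]},
    {"travel":[0,0,0],"dr":[-0.5,0,0]},
    {"travel":[0,0,0],"dr":[-0.5,0,0]},
  ],
)

```text
time_s: 45.0
ee_pos: [0.3854, 0.2535, 0.1314]
tool_rot: [0.643, 0.631, 0.304, 0.31]
force: [0.3, 1.1, 0.6]
width: 0.001
grasp_force: 0.0
```

```bash
python3 - <<'E'
from h import *
st();print(np.round(robot.sense()['joint_positions'],3))
for c in('wrist','top','scene'): 
    im=robot.grab_frame(c);mk('latch_bar',c);mk('lever_tip',c);mk('keeper',c)
for x,z in ((.470,.048),(.486,.033),(.490,.021),(.497,.018),(.504,.016),(.512,.0085),(.519,.008)): go([x,.2525,z])
E
```

```text
t 45.0 p [0.3854 0.2535 0.1314] R [[0.019, 0.622, 0.783], [1.0, -0.012, -0.015], [-0.0, 0.783, -0.622]] F [0.3 1.1 0.6] w 0.001 g 0.0
[ 1.058 -0.787 -0.877  0.944 -0.761  2.428]
latch_bar wrist [0.5241 0.2509 0.1116] 0.85
lever_tip wrist [0.4688 0.2501 0.0372] 0.75
keeper wrist [0.5209 0.2505 0.1142] 0.64
latch_bar top [0.519  0.2477 0.1158] 0.46
lever_tip top [0.4615 0.2539 0.0389] 0.62
keeper top [0.5244 0.254  0.1185] 0.72
keeper scene [0.5252 0.2476 0.1132] 0.56
shift cm [ 0.1  -1.38 11.79] dr None
shift cm [ 0.13 -1.56 13.97] dr None
shift cm [ 0.14 -2.25 15.03] dr None
shift cm [ 0.15 -2.05 15.77] dr None
shift cm [ 0.17 -1.77 16.44] dr None
shift cm [ 0.19 -1.86 17.53] dr None
shift cm [ 0.2  -1.46 18.11] dr None
```

Call:
send_rows(
  commands=[
    {"travel":[0,-0.6,4],"dr":[0,0,0]},
    {"travel":[0,-1,8],"dr":[0,0,0]},
    {"travel":[0,-1.4,11.8],"dr":[0,0,0]},
    {"travel":[0,-1.5,13],"dr":[0,0,0]},
    {"travel":[0,-1.6,14],"dr":[0,0,0]},
  ],
)

```text
time_s: 46.22
ee_pos: [0.4861, 0.2509, 0.0318]
tool_rot: [0.644, 0.63, 0.304, 0.311]
force: [-1.3, -0.5, 0.5]
width: -0.002
grasp_force: 0.6
```

Call:
send_rows(
  commands=[
    {"travel":[0,-0.6,1],"dr":[0,0,0]},
    {"travel":[0,-0.5,1.7],"dr":[0,0,0]},
    {"travel":[0,-0.2,2.4],"dr":[0,0,0]},
    {"travel":[0,-0.2,3],"dr":[0,0,0]},
    {"travel":[0,-0.3,3.5],"dr":[0,0,0]},
  ],
)

```text
time_s: 46.85
ee_pos: [0.5118, 0.2508, 0.0084]
tool_rot: [0.643, 0.63, 0.304, 0.311]
force: [0.1, -0.2, 0.2]
width: 0.003
grasp_force: 0.0
```

```bash
python3 - <<'E'
from h import *
st()
for c in('wrist','top','scene'): 
    im=robot.grab_frame(c);mk('latch_bar',c);mk('lever_tip',c)
for x,z in ((.512,.0085),(.519,.008)): go([x,.2525,z])
E
```

```text
t 46.85 p [0.5118 0.2508 0.0084] R [[0.021, 0.621, 0.783], [1.0, -0.013, -0.016], [0.0, 0.783, -0.621]] F [ 0.1 -0.2  0.2] w 0.003 g 0.0
lever_tip wrist [0.5156 0.2498 0.0127] 0.66
latch_bar top [0.5177 0.2508 0.1164] 0.43
lever_tip top [0.5151 0.251  0.0107] 0.61
latch_bar scene [0.5249 0.2522 0.114 ] 0.38
lever_tip scene [0.5118 0.253  0.0167] 0.74
shift cm [0.16 0.03 0.06] dr None
shift cm [0.18 0.42 0.64] dr None
```

The lever has gone past centre and hangs down. One gentle press to confirm, then I retreat.

Call:
send_rows(
  commands=[
    {"travel":[0,0.2,0.3],"dr":[0,0,0]},
    {"travel":[0,0.4,0.6],"dr":[0,0,0]},
    {"travel":[0,0.5,0.8],"dr":[0,0,0]},
    {"travel":[0,0.5,0.8],"dr":[0,0,0]},
  ],
)

```text
time_s: 47.8
ee_pos: [0.5209, 0.2504, 0.0072]
tool_rot: [0.643, 0.63, 0.304, 0.311]
force: [0.8, 1.0, 0.3]
width: -0.005
grasp_force: 0.0
```

Call:
send_rows(
  commands=[
    {"travel":[0,0,-3],"dr":[0,0,0]},
    {"travel":[0,0,-8],"dr":[0,0,0]},
    {"travel":[0,1,-14],"dr":[0,0,0]},
    {"travel":[0,3,-18],"dr":[0,0,0]},
    {"travel":[0,6,-19],"dr":[0,0,0]},
  ],
)

```text
time_s: 48.42
ee_pos: [0.4083, 0.2541, 0.1751]
tool_rot: [0.642, 0.63, 0.306, 0.31]
force: [0.9, 0.8, 0.3]
width: -0.002
grasp_force: 0.0
```

```bash
python3 - <<'E'
from h import *
st();print(np.round(robot.sense()['joint_positions'],3))
for c in('wrist','top','scene'): 
    im=robot.grab_frame(c)
    for n in('latch_bar','lever_tip','keeper','handle_grip'):mk(n,c)
    if c=='wrist': cv2.imwrite('pics/w9.png',im[:,:,::-1])
E
```

```text
t 48.42 p [0.4083 0.2541 0.1751] R [[0.018, 0.62, 0.784], [1.0, -0.013, -0.012], [0.002, 0.784, -0.62]] F [0.9 0.8 0.3] w -0.002 g 0.0
[ 0.994 -0.77  -0.794  0.954 -0.726  2.353]
latch_bar wrist [0.523  0.2503 0.1104] 0.85
lever_tip wrist [0.5198 0.2494 0.0178] 0.85
keeper wrist [0.5221 0.2525 0.1138] 0.67
handle_grip wrist [0.6555 0.2467 0.1495] 0.85
latch_bar top [0.5188 0.2472 0.116 ] 0.55
lever_tip top [0.5148 0.2525 0.0108] 0.55
keeper top [0.5265 0.2529 0.1155] 0.7
handle_grip top [0.656  0.2476 0.1487] 0.82
latch_bar scene [0.524  0.2541 0.1129] 0.44
keeper scene [0.5442 0.2549 0.1368] 0.25
handle_grip scene [0.657  0.2505 0.1429] 0.45
```

View pics/w9.png

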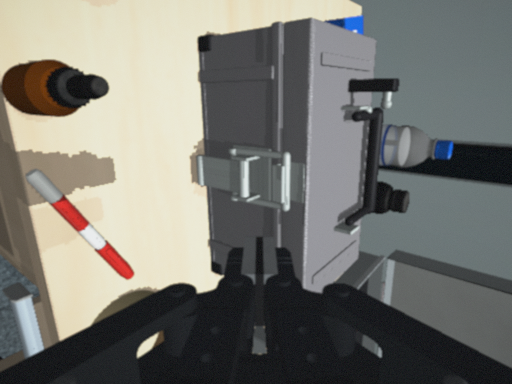

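The latch is hooked and its lever is down: bar at (285,180), lever flat along the front at about (220,172). The handle lies folded, its grip near (372,165). I go above the grip with the tool vertical.

Call:
send_rows(
  commands=[
    {"travel":[0,4,-1],"dr":[0.17,0,0]},
    {"travel":[0,8,1],"dr":[0.35,0,0]},
    {"travel":[-0.2,12,4],"dr":[0.53,0,0]},
    {"travel":[-0.3,16,8],"dr":[0.71,0,0]},
    {"travel":[-0.4,19,11],"dr":[0.9,0,0]},
  ],
  claw=-0.1,
  squeeze=30,
)

```text
time_s: 49.8
ee_pos: [0.5832, 0.2481, 0.2544]
tool_rot: [0.711, 0.698, 0.058, 0.064]
force: [0.3, 1.4, 1.3]
width: 0.446
grasp_force: 0.0
```

```bash
python3 - <<'E'
from h import *
st();print(np.round(robot.sense()['joint_positions'],3))
robot.grab_frame('wrist');mk('handle_grip','wrist');A=np.array([[.021,1,0],[1,-.021,0],[0,0,-1.]])
go([.656,.249,.20],A);go([.656,.249,.117])
E
```

```text
t 49.8 p [0.5832 0.2481 0.2544] R [[0.019, 0.985, 0.172], [1.0, -0.017, -0.011], [-0.007, 0.172, -0.985]] F [0.3 1.4 1.3] w 0.446 g 0.0
[ 0.443  0.143  0.313  1.588 -0.083  2.025]
handle_grip wrist [0.6584 0.2496 0.1494] 0.56
shift cm [0.25 6.02 5.77] dr [0.166 0.012 0.001]
shift cm [ 0.36  4.65 13.96] dr None
```

Call:
send_rows(
  commands=[
    {"travel":[0,2,1.5],"dr":[0.08,0,0]},
    {"travel":[0,4,3],"dr":[0.166,0.01,0]},
    {"travel":[0,6,5.5],"dr":[0.166,0.01,0]},
    {"travel":[0,6,5.5],"dr":[0.166,0.01,0]},
  ],
)

```text
time_s: 50.4
ee_pos: [0.6504, 0.2465, 0.2066]
tool_rot: [0.713, 0.701, 0.002, 0.002]
force: [-0.1, 0.6, -0.6]
width: 0.451
grasp_force: 0.0
```

```bash
python3 - <<'E'
from h import *
st();A=np.array([[.021,1,0],[1,-.021,0],[0,0,-1.]])
for c in ('wrist','top'): robot.grab_frame(c);mk('handle_grip',c)
go([.6565,.249,.117],A)
E
```

```text
t 50.4 p [0.6504 0.2465 0.2066] R [[0.018, 1.0, 0.005], [1.0, -0.018, -0.001], [-0.0, 0.005, -1.0]] F [-0.1  0.6 -0.6] w 0.451 g 0.0
handle_grip top [0.6558 0.2493 0.1453] 0.57
shift cm [0.16 0.61 9.52] dr [ 0.012 -0.002  0.005]
```

Call:
send_rows(
  commands=[
    {"travel":[0.2,0.5,3],"dr":[0,0,0]},
    {"travel":[0.2,0.5,5.5],"dr":[0,0,0]},
    {"travel":[0.2,0.5,7.5],"dr":[0,0,0]},
    {"travel":[0.2,0.5,8.5],"dr":[0,0,0]},
    {"travel":[0.2,0.5,8.9],"dr":[0,0,0]},
  ],
)

```text
time_s: 51.22
ee_pos: [0.6555, 0.2492, 0.1223]
tool_rot: [0.713, 0.701, 0.004, 0.003]
force: [-0.2, 0.5, -0.2]
width: 0.453
grasp_force: 0.0
```

Call:
send_rows(
  commands=[
    {"travel":[0,0,0],"dr":[0,0,0]},
    {"travel":[0,0,0],"dr":[0,0,0]},
    {"travel":[0,0,0],"dr":[0,0,0]},
    {"travel":[0,0,0],"dr":[0,0,0]},
  ],
  claw=-1,
  squeeze=30,
)

```text
time_s: 51.72
ee_pos: [0.656, 0.2492, 0.1224]
tool_rot: [0.713, 0.701, 0.005, 0.003]
force: [-0.4, 0.1, 5.5]
width: 0.159
grasp_force: 31.6
```

Call:
send_rows(
  commands=[
    {"travel":[0,0,0],"dr":[0,0,0]},
    {"travel":[0,0,0],"dr":[0,0,0]},
    {"travel":[0,0,0.3],"dr":[0,0,0]},
    {"travel":[0,0,0.5],"dr":[0,0,0]},
    {"travel":[0,0,0.5],"dr":[0,0,0]},
  ],
  claw=-0.4,
)

```text
time_s: 52.35
ee_pos: [0.6556, 0.249, 0.1159]
tool_rot: [0.713, 0.701, 0.004, 0.003]
force: [0.8, 0.5, -0.1]
width: 0.298
grasp_force: 0.0
```

Call:
send_rows(
  commands=[
    {"travel":[0,0,0],"dr":[0,0,0]},
    {"travel":[0,0,0],"dr":[0,0,0]},
    {"travel":[0,0,0],"dr":[0,0,0]},
    {"travel":[0,0,0],"dr":[0,0,0]},
  ],
  claw=-1,
  squeeze=30,
)

```text
time_s: 52.85
ee_pos: [0.656, 0.249, 0.1165]
tool_rot: [0.713, 0.701, 0.004, 0.003]
force: [3.2, -0.0, -0.8]
width: 0.161
grasp_force: 29.4
```

Call:
send_rows(
  commands=[
    {"travel":[0,-0.1,-0.8],"dr":[0,0,0]},
    {"travel":[0,-0.3,-1.7],"dr":[0,0,0]},
    {"travel":[0,-0.6,-2.5],"dr":[0,0,0]},
    {"travel":[0,-1,-3.2],"dr":[0,0,0]},
    {"travel":[0,-1.6,-3.9],"dr":[0,0,0]},
  ],
)

```text
time_s: 53.48
ee_pos: [0.6426, 0.2491, 0.1574]
tool_rot: [0.713, 0.701, 0.007, 0.006]
force: [14.5, -2.1, 6.9]
width: 0.158
grasp_force: 29.2
```

Call:
send_rows(
  commands=[
    {"travel":[0,-0.5,-0.5],"dr":[0,0,0]},
    {"travel":[0,-1.4,-1.1],"dr":[0,0,0]},
    {"travel":[0,-2.5,-1.5],"dr":[0,0,0]},
    {"travel":[0,-3.3,-1.7],"dr":[0,0,0]},
    {"travel":[0,-4,-1.7],"dr":[0,0,0]},
  ],
)

```text
time_s: 54.1
ee_pos: [0.6015, 0.2499, 0.177]
tool_rot: [0.713, 0.701, 0.008, 0.006]
force: [6.2, -3.4, 24.2]
width: 0.156
grasp_force: 36.7
```

```bash
python3 - <<'E'
from h import *
st()
for c in('wrist','top','scene'): robot.grab_frame(c);mk('handle_grip',c)
E
```

```text
t 54.1 p [0.6015 0.2499 0.177 ] R [[0.018, 1.0, 0.019], [1.0, -0.018, 0.004], [0.004, 0.019, -1.0]] F [ 6.2 -3.4 24.2] w 0.156 g 36.748711466789246
handle_grip wrist [0.6018 0.2513 0.2059] 0.57
handle_grip top [0.5989 0.2511 0.2009] 0.66
handle_grip scene [0.6037 0.2494 0.1994] 0.47
```

Call:
send_rows(
  commands=[
    {"travel":[0,-0.1,-0.5],"dr":[0,0,0]},
    {"travel":[0,-0.3,-0.5],"dr":[0,0,0]},
    {"travel":[0,-0.5,-0.5],"dr":[0,0,0]},
    {"travel":[0,-0.5,-0.5],"dr":[0,0,0]},
  ],
)

```text
time_s: 54.9
ee_pos: [0.5968, 0.2498, 0.1774]
tool_rot: [0.713, 0.701, 0.006, 0.005]
force: [15.8, -1.2, -0.2]
width: 0.157
grasp_force: 34.4
```

```bash
python3 - <<'E'
from h import *
st()
for c in('wrist','top','scene'): robot.grab_frame(c);mk('handle_grip',c)
E
```

```text
t 54.9 p [0.5968 0.2498 0.1774] R [[0.018, 1.0, 0.016], [1.0, -0.018, 0.001], [0.002, 0.016, -1.0]] F [15.8 -1.2 -0.2] w 0.157 g 34.43586051464081
handle_grip wrist [0.596  0.2488 0.2053] 0.95
handle_grip top [0.5948 0.249  0.198 ] 0.59
handle_grip scene [0.598  0.2493 0.1953] 0.43
```

The handle is against its stop, with 16 N resisting. I release it and rise.

Call:
send_rows(
  commands=[
    {"travel":[0,0.2,0],"dr":[0,0,0]},
    {"travel":[0,0.2,0],"dr":[0,0,0]},
    {"travel":[0,0.2,0],"dr":[0,0,0]},
    {"travel":[0,0.2,0],"dr":[0,0,0]},
  ],
  claw=-0.3,
)

```text
time_s: 55.7
ee_pos: [0.5959, 0.2501, 0.1766]
tool_rot: [0.713, 0.701, 0.004, 0.003]
force: [0.5, 0.7, 0.9]
width: 0.347
grasp_force: 0.0
```

Call:
send_rows(
  commands=[
    {"travel":[0,0,-3],"dr":[0,0,0]},
    {"travel":[0,0,-7],"dr":[0,0,0]},
    {"travel":[0,-4,-9],"dr":[0,0,0]},
    {"travel":[-3,-9,-9],"dr":[0,0,0]},
    {"travel":[-7,-13,-9],"dr":[0,0,0]},
  ],
)

```text
time_s: 56.32
ee_pos: [0.4625, 0.1819, 0.2654]
tool_rot: [0.712, 0.702, 0.004, 0.003]
force: [-0.3, -0.8, 0.3]
width: 0.348
grasp_force: 0.0
```

```bash
python3 - <<'E'
from h import *
st();ims={}
for c in('wrist','top','scene'):
    ims[c]=robot.grab_frame(c)[:,:,::-1]
    for n in('handle_grip','latch_bar','lever_tip','keeper','lid_front','beaker','dropper_bottle'):mk(n,c)
a=cv2.resize(ims['wrist'],(440,330));b=cv2.resize(ims['scene'][100:220,110:270],(358,330),interpolation=cv2.INTER_CUBIC)
cv2.imwrite('pics/z10.png',np.hstack([a,b]))
E
```

```text
t 56.33 p [0.4625 0.1819 0.2654] R [[0.015, 1.0, 0.01], [1.0, -0.015, 0.002], [0.002, 0.01, -1.0]] F [-0.3 -0.8  0.3] w 0.348 g 0.0
handle_grip wrist [0.5964 0.2502 0.2035] 0.66
latch_bar wrist [0.5215 0.2538 0.1121] 0.96
lever_tip wrist [0.5182 0.2504 0.0117] 0.65
lid_front wrist [0.5488 0.2538 0.1334] 0.68
dropper_bottle wrist [ 0.3703  0.3322 -0.0023] 0.97
handle_grip top [0.5967 0.2484 0.1995] 0.71
lever_tip top [0.5238 0.2531 0.1169] 0.54
keeper top [0.5248 0.2532 0.1176] 0.86
lid_front top [0.5469 0.2487 0.1341] 0.61
beaker top [0.5472 0.2481 0.1312] 0.57
handle_grip scene [0.6003 0.249  0.1989] 0.72
latch_bar scene [0.5208 0.2518 0.1144] 0.45
lever_tip scene [0.5106 0.2498 0.0144] 0.61
keeper scene [0.5242 0.2501 0.1131] 0.65
lid_front scene [0.5472 0.2561 0.139 ] 0.74
beaker scene [ 0.4193  0.4315 -0.0021] 0.79
dropper_bottle scene [ 3.728e-01  3.314e-01 -1.000e-04] 0.62
```

View pics/z10.png

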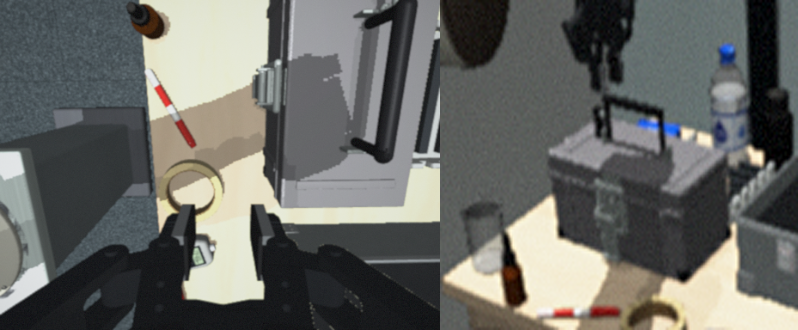

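The handle stands upright with its grip at (.597,.250,.201). The latch is hooked with its lever down, the lid is closed, and the beaker and dropper bottle haven't moved. I'm handing in the job.

```bash
python3 -c "
from bench import robot
print(robot.close_job())"
```

```text
the job is handed in; nothing more can be done
None
```

I packed the three jars upright, one to a pocket, then closed the lid, hooked the latch with its lever down past centre, swung the handle upright to its stop, and handed the job in at about 56 s; no verdict came back.

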